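# Unlock the label dispenser and hold its feed dial on the third click

### The arm

A 7-joint arm with a two-finger parallel gripper is mounted at the origin on the work surface. World frame = base frame: x ahead of the robot, y to its left, z up, the work surface at z = 0. Lengths are in m, angles in rad, forces in N, time in s.
With the tool pointing down it reaches from about 0.425 to 1.025 m from the base axis. Payload 3.6 kg.
Tool frame: the origin (TCP) lies on the centre line of the jaws, within the pads' length; the fingertips stand 25 mm ahead of it and the grasp point (between the pads) lies 6 mm ahead of it; z points along the fingers, y is the line along which they close (so a half turn about z gives the same grasp; the last joint's range is limited). The gripper opens to 85 mm and grips with 20 to 120 N. Pads are 22 mm wide; open, the fingers measure 114 mm over their backs; the gripper's body (76 mm by 85 mm) begins 54 mm behind the grasp point. The pads swing forward as they close: fully open they stand 13 mm farther back than shut.
Start: joints at [1.038, 0.591, 0.048, 1.609, -0.033, 0.943, -0.034], TCP at [0.308, -0.656, 0.219] pointing down, gripper open.
Joint ranges: [-2.69, 2.69], [-0.47, 2.24], [-1.27, 1.36], [0.19, 2.51], [-1.53, 4.68], [0.08, 2.07], [-3.09, 3.09]. Speed limits (rad/s): [2.57, 2.57, 3.14, 3.14, 3.14, 3.14, 3.14].

### API

Orientations are given as a 3x3 rotation matrix whose columns are the frame's x, y, z axes.
In Python, from plant import arm gives the robot as it stands.
- The arm moves only by the tool send_rows, never from a script. Its argument "plan" is a list of rows, each an object with "linear": the shift along the tool's x, y, z in units of 40 mm (1.0 is 40 mm), a list of three; "yaw": the turn about the tool's z in units of 5 degrees (1.0 is 5 degrees); "jaw": the finger opening in mm, from 0 to 85.4. In form: [{"linear": [dx, dy, dz], "yaw": yaw, "jaw": jaw}, ...]. A call has 1 to 12 rows; each row is the pose to reach, as a shift and turn from the pose commanded when the call began, along the tool's axes at that moment; what a row does not reach only later rows make up. A row lasts 1/10 s, in which the tool goes at most 50 mm and 8.59 degrees, less where a joint would pass 70% of its speed; a pose out of reach is approached as far as the arm can. A call with a gripper value outside its range is refused whole. The fingers move at their own pace and stop on an object; the grip force is fixed at half the most. Time passes only in rows, so rows that repeat a pose let the fingers close. It gives the time, the measured TCP pose, the force, the opening and the grip force at its end, in the units of the state.
- arm.state(): the state, without advancing time (a new reading comes with each control period).
- arm.grab_frame(name): name is "scene" or "side" or "wrist"; returns a dict with "image" (400x640x3 uint8, blue, green, red), "K" (3x3 intrinsics, pixels), "R" (3x3) and "t" (3): a world point X has camera coordinates R X + t; the wrist camera has in their place "mount" (4x4, takes a point from camera to tool coordinates, whose origin is the TCP and whose axes are the flange's). Camera axes: x right, y down, z forward; pixel columns grow to the right and rows downward; lengths in m; the calibration is good to about 2 mm. A picture is of the moment at which its call begins: read the wrist's pose just before it. There is no depth.
- arm.hand_in(): hands the job in; it is judged then, once.
The state is a dict: "time": time; "qpos": joint angles; "qvel": joint speeds; "effort": joint torques, N m; "position": TCP position; "tcp_rot": TCP orientation; "contact_force": force on the tool from outside, world axes, zero at the start; "ft_torque": the same for the moment, N m; "opening": opening from 0.0 (shut) to 1.0 (fully open); "gripper_force": force on a finger pad.
Only numpy, scipy, OpenCV 4.12 (cv2) and the standard library are available. Lean on these libraries where they do the work, as an engineer would, in place of code of your own. Each camera call takes 0.05 s, during which the arm holds its last target. There are 200 camera calls.

### The job

The label dispenser's feed dial is locked: take the blue driver from its wooden stand, use it to turn the slotted brass lock screw a quarter turn clockwise, as far as it goes, so that its red bar swings out of the dial's way, and stand the driver fully back in its stand. Then turn the feed dial clockwise from rest, counting three clicks, never letting it run on towards the fourth, and finish while still gripping it there against its return spring: the program ends with the dial held on the third stop. Turn the screw only with the driver, not with the fingers, and leave everything else on the table where it is.

Things in the scene. Friction and masses are not known exactly. Their poses are not given: they have to be found in the camera images.
- dispenser: Grey label dispenser, fixed, 150 mm (x) by 290 mm (y, -135 to +155) by 45 mm high; origin on the table, z up. In its frame: dial axis at (0, -80) mm, lock screw axis at (0, -5) mm, white label roll with orange bands between blue cheeks at y 50 to 150 mm, top 153 mm above the table. An arc of six white ticks beside the dial marks its stops, the long one the rest position.
- dial_grip (a point): Point on the dial's axis at the height to grip, 79 mm above the table; turns with the dial, z up. Steel disc 60 mm across, top 54 mm above the table, with a black bar grip on it 46 mm long (along the point's x), 14 mm wide, up to 88 mm above the table; white pointer line on its +x half. A steel lug on the disc, out to 43 mm radius on its -x, +y side, meets the end of the screw's red bar.
- dial (a joint): Dial angle, rad, growing CLOCKWISE from above. 0 = rest, against an end stop, bar grip along the dispenser's x; stops 1 to 5 at 0.419, 0.838, 1.257, 1.676, 2.094. A spring (0.05 N m at rest, 0.075 at stop 3) returns it to 0 when let go; the detents add up to 0.03 N m just past each stop and take off as much just before the next. Locked, the lug meets the red bar within 0.1.
- screw_slot (a point): Centre of the lock screw's top, 60 mm above the table; turns with it, z up. Captive brass head 24 mm across; slot 5 mm wide, 19 mm long, open at both ends, 7 mm deep (floor 53 mm above the table), along the point's y. A red bar 10 mm wide, low on the head (top 53 mm above the table), reaches 59 mm from the axis along the point's -y.
- lockscrew (a joint): Lock screw angle, rad, growing CLOCKWISE from above: 0 = fully locked, the red bar's end in front of the dial's lug (slot and bar 0.532 rad clockwise of the dispenser's y axis); 1.65 = end stop, unlocked. Starts between 0 and 0.12. Turning friction 0.08 N m; it stays where it is left.
- driver: Loose upright driver, 101 mm long, 60 to 120 g. Origin at the blade's tip, z up to the handle. Blade 12 mm wide (x), 3 mm thick (y), 14 mm long; square shank 12 by 12 mm up to 46 mm; blue handle 22 mm (x) by 20 mm (y) from 46 to 101 mm with a yellow band. Starts in the stand, blade along the stand's x, tip 9 mm and handle 55 to 110 mm above the table.
- driver_grip (a point): Point on the driver's axis to grip, 71 mm above its tip, 25 mm above the handle's underside; axes as driver.
- stand: Wooden block fixed to the table, 80 mm (x) by 70 mm (y) by 55 mm high, with a vertical square through-hole 15.5 mm wide at its centre, sides along its x and y. Origin under the centre, on the table. The driver hangs in the hole with its handle's underside resting on the block's top.
- putty_knife: Bystander: putty knife with a blue handle, 200 mm, lying on the table between robot and dispenser; origin at its middle.
- spray: Bystander: teal bottle, 68 mm across, 190 mm tall; origin under its centre.
- roll_red: Bystander: red label roll, 84 mm across, 50 mm high; origin under its centre.
- roll_blue: Bystander: blue label roll, 84 mm across, 50 mm high; origin under its centre.
- roll_tape: Bystander: orange tape roll, 100 mm across, 48 mm high; origin under its centre.
- mug: Bystander: white mug, 80 mm across, 95 mm tall; origin under its centre.
- parts_box: Bystander: small open cardboard box 120 by 160 by 60 mm; origin under its centre.
Mind the look-alikes: they are no part of the job. What is shaped like the driver but black is not meant.

How it is judged:
By the outcome, as a careful person would: the job done as asked, in the order asked, and still so for the second after the job is handed in, while the arm keeps its last pose, push and grip.
It also fails if it takes over 64 s, if anything falls off the work surface, if the arm or the gripper's body presses on something with over 40 N, if the wrist force passes 120 N, or if a joint passes its speed limit or range.

## Working session

There is one attempt and no reset: what is moved stays moved. The work goes in short steps, Python scripts to look and compute and a tool call to move; the robot and the scene stay as the last step left them, time stands still between calls to the robot, and variables do not carry over. Pictures are saved under pics/ and viewed, at most 10 in all, crops included, and the job is handed in when it is done.

Besides the shell and the picture viewer there is one more tool, called after "Call:" as name(argument=value, ...) on one line, values as JSON. send_rows: Moves the arm, as the interface text tells. Its arguments: {"type":"object","properties":{"plan":{"type":"array","items":{"type":"object","properties":{"linear":{"type":"array","items":{"type":"number"}},"yaw":{"type":"number"},"jaw":{"type":"number"}}}}},"required":["plan"]}

```bash
mkdir -p pics; ls; python3 - <<'E'
from plant import arm
import cv2,numpy as np
s=arm.state();print(s)
for n in("scene","side","wrist"):
    f=arm.grab_frame(n);cv2.imwrite(f"pics/{n}0.png",f["image"])
    np.savez(f"pics/{n}0.npz",**f)
    print(n,f["K"].tolist(),[ (k,f[k].tolist()) for k in f if k in("R","t","mount")])
E
```

```text
pics
{'time': 0.0, 'qpos': array([ 1.03849385,  0.59212576,  0.04832228,  1.60979236, -0.03330248,
        0.94270516, -0.033688  ]), 'qvel': array([ 1.82869911e-03, -5.61316074e-05, -1.14380367e-03,  2.76804746e-06,
        4.69252423e-04, -1.75580201e-03,  4.93775694e-04]), 'effort': array([ 2.48899960e-05, -5.48686337e+01,  1.54674802e+00, -1.98124713e+01,
        9.39932303e-03,  8.73064011e-03, -8.81032634e-06]), 'position': array([ 0.30765839, -0.65555992,  0.21794799]), 'tcp_rot': array([[ 9.05229890e-01,  4.24920824e-01, -1.06714053e-03],
       [ 4.24922142e-01, -9.05227794e-01,  1.95283145e-03],
       [-1.36206517e-04, -2.22121303e-03, -9.99997524e-01]]), 'contact_force': array([0.01511673, 0.24851712, 0.35821551]), 'ft_torque': array([ 0.02349411, -0.02011162,  0.06697601]), 'gripper_force': 0.0, 'opening': 1.002139722377904}
scene [[403.7480023935354, 0.0, 318.7660037637425], [0.0, 403.7480023935354, 199.06856500307043], [0.0, 0.0, 1.0]] [('R', [[-0.22202309778897386, 0.9749398086171802, 0.014075284071165243], [0.8346342047189423, 0.19749456050770114, -0.5141805547500299
[... 253 characters left out ...]
.0]] [('R', [[-0.9634473403957414, -0.26713122956848123, -0.02025162891235497], [-0.13558893719959586, 0.5514240176758503, -0.8231325487667874], [0.2310516444292409, -0.7902989680617426, -0.5674880427701438]]), ('t', [0.5251416998501769, 0.1015803776573543, 1.037309162347848])]
wrist [[342.71872242745025, 0.0, 319.4694658208761], [0.0, 342.71872242745025, 201.17784325443228], [0.0, 0.0, 1.0]] [('mount', [[0.0003706518256249493, -0.9532333023547281, -0.30223522941430986, 0.07697502812365435], [0.9999998760594339, 0.000453784572467066, -0.0002048430522294285, -0.0003039594759957076], [0.0003324129035054271, -0.3022351160296535, 0.9532333524065347, -0.15420164198422692], [0.0, 0.0, 0.0, 1.0]])]
```

View pics/scene0.png

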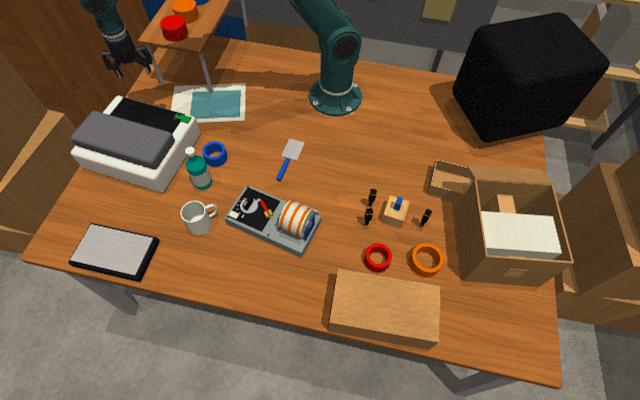

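View pics/side0.png

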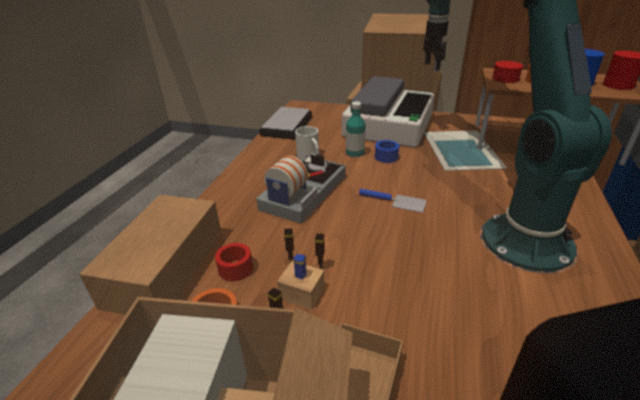

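The scene view shows the stand at (397,210) with the blue driver top at (398,203). Black look-alikes are at (373,197), (368,216) and (426,218). The dispenser is at (272,220), with its dial at (250,205) and the red bar at (266,208). In the side view the driver top is at (300,260).

```bash
cat > h.py <<'E'
import numpy as np,cv2
def ray(f,uv,pose=None):
    d=np.linalg.inv(f["K"])@np.array([*uv,1.])
    if pose is None: return -f["R"].T@f["t"], f["R"].T@d
    M=f["mount"];p,R=pose
    return R@M[:3,3]+p, R@M[:3,:3]@d
def atz(r,z):
    o,d=r; return o+d*(z-o[2])/d[2]
def tri(rs):
    A=0;b=0
    for o,d in rs:
        d=d/np.linalg.norm(d);P=np.eye(3)-np.outer(d,d);A=A+P;b=b+P@o
    X=np.linalg.solve(A,b)
    return X,[np.linalg.norm((np.eye(3)-np.outer(d,d)/(d@d))@(X-o)) for o,d in rs]
def snap(arm,name):
    s=arm.state();f=arm.grab_frame("wrist")
    cv2.imwrite(f"pics/{name}.png",f["image"]);np.savez(f"pics/{name}.npz",p=s["position"],Rt=s["tcp_rot"],**f)
    return s
def load(name):
    d=dict(np.load(f"pics/{name}.npz"));return d,((d["p"],d["Rt"]) if "p" in d else None)
def delta(s,target):  # units along tool axes
    return s["tcp_rot"].T@(np.array(target)-s["position"])/0.04
E
python3 - <<'E'
from h import *
a,_=load("scene0");b,_=load("side0")
print(tri([ray(a,(398,199)),ray(b,(300,257))]))
for uv,z in [((398,199),.11),((250,200),.088),((268,210),.06),((373,191),.11),((368,210),.11),((427,212),.11),((228,220),0),((252,187),.045),((320,228),.045),((300,247),.045),((198,218),.0)]: print(uv,atz(ray(a,uv),z).round(3))
w,_=load("wrist0")
E
```

```text
(array([0.50941381, 0.30974694, 0.10557871]), [np.float64(0.001596123641344919), np.float64(0.0015961236413449718)])
(398, 199) [0.511 0.308 0.11 ]
(250, 200) [ 0.613 -0.164  0.088]
(268, 210) [ 0.621 -0.103  0.06 ]
(373, 191) [0.499 0.224 0.11 ]
(368, 210) [0.574 0.22  0.11 ]
(427, 212) [0.538 0.405 0.11 ]
(228, 220) [ 0.659 -0.24   0.   ]
(252, 187) [ 0.538 -0.187  0.045]
(320, 228) [0.639 0.079 0.045]
(300, 247) [0.72  0.031 0.045]
(198, 218) [ 0.675 -0.343  0.   ]
```

Call:
send_rows(plan=[{"linear": [0, 0, -1.2], "yaw": 0, "jaw": 85}, {"linear": [0, 0, -2.8], "yaw": 0, "jaw": 85}, {"linear": [14, -8.6, -2.8], "yaw": 0, "jaw": 85}, {"linear": [14, -8.6, -2.8], "yaw": 0, "jaw": 85}, {"linear": [14, -8.6, -2.8], "yaw": 0, "jaw": 85}, {"linear": [14, -8.6, -2.8], "yaw": 0, "jaw": 85}, {"linear": [14, -8.6, -2.8], "yaw": 0, "jaw": 85}, {"linear": [14, -8.6, -2.8], "yaw": 0, "jaw": 85}, {"linear": [14, -8.6, -2.8], "yaw": 0, "jaw": 85}, {"linear": [14, -8.6, -2.8], "yaw": 0, "jaw": 85}, {"linear": [14, -8.6, -2.8], "yaw": 0, "jaw": 85}, {"linear": [14, -8.6, -2.8], "yaw": 0, "jaw": 85}])

```text
time: 1.35
position: [0.583, -0.2366, 0.3276]
tcp_rot: [[0.905, 0.425, -0.0], [0.425, -0.905, -0.0], [-0.0, -0.0, -1.0]]
contact_force: [-0.2, 0.1, -0.5]
opening: 0.996
gripper_force: 0.0
```

Call:
send_rows(plan=[{"linear": [3.3, -2, 0], "yaw": 0, "jaw": 85}, {"linear": [3.3, -2, 0], "yaw": 0, "jaw": 85}, {"linear": [3.3, -2, 0], "yaw": 0, "jaw": 85}, {"linear": [3.3, -2, 0], "yaw": 0, "jaw": 85}, {"linear": [3.3, -2, 0], "yaw": 0, "jaw": 85}, {"linear": [3.3, -2, 0], "yaw": 0, "jaw": 85}])

```text
time: 1.95
position: [0.6671, -0.1116, 0.3273]
tcp_rot: [[0.906, 0.424, -0.001], [0.423, -0.906, -0.001], [-0.002, 0.001, -1.0]]
contact_force: [0.1, -0.5, 0.6]
opening: 0.992
gripper_force: 0.0
```

```bash
python3 - <<'E'
from plant import arm
from h import *
s=snap(arm,"w1");print(s["position"],s["tcp_rot"],s["time"])
E
```

```text
[ 0.66710277 -0.11162659  0.3272683 ] [[ 9.05894324e-01  4.23501311e-01 -1.45354963e-03]
 [ 4.23499633e-01 -9.05895299e-01 -1.32975256e-03]
 [-1.87991572e-03  5.89037562e-04 -9.99998059e-01]] 1.95
```

Call:
send_rows(plan=[{"linear": [-1.5, 2.5, 0.5], "yaw": 0, "jaw": 85}, {"linear": [-1.5, 2.5, 0.5], "yaw": 0, "jaw": 85}, {"linear": [-1.5, 2.5, 0.5], "yaw": 0, "jaw": 85}, {"linear": [-1.5, 2.5, 0.5], "yaw": 0, "jaw": 85}, {"linear": [-1.5, 2.5, 0.5], "yaw": 0, "jaw": 85}])

```text
time: 2.5
position: [0.6554, -0.2269, 0.3078]
tcp_rot: [[0.906, 0.422, -0.0], [0.422, -0.906, 0.001], [0.0, -0.001, -1.0]]
contact_force: [-0.5, 1.2, -0.3]
opening: 0.996
gripper_force: 0.0
```

```bash
python3 - <<'E'
from plant import arm
from h import *
s=snap(arm,"w2");print(s["position"],s["time"])
a=cv2.imread("pics/w1.png");b=cv2.imread("pics/w2.png")
cv2.imwrite("pics/m1.png",np.vstack([a[50:350],b[50:350]]))
E
```

```text
[ 0.65538936 -0.2268812   0.30778984] 2.5
```

View pics/m1.png

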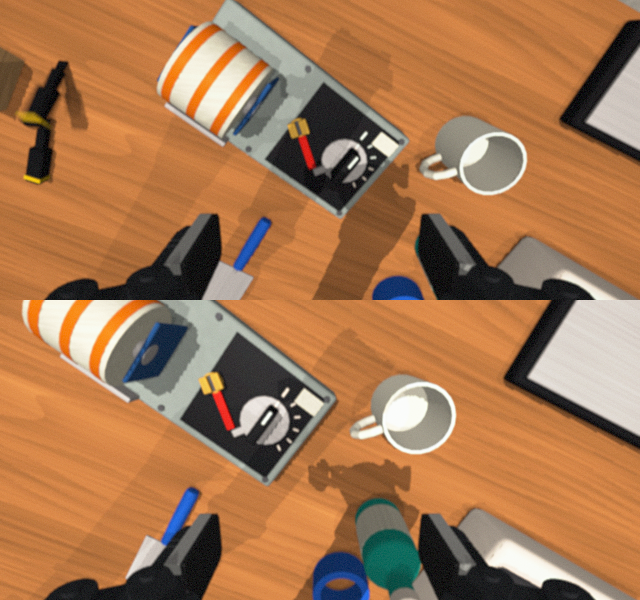

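The upper picture (w1) shows the screw near (299,178) and the dial near (345,208) in full-image pixels. In the lower one (w2) the screw is near (210,133) and the dial near (264,168). I'll image the stand next, then enlarge all four crops together.

Call:
send_rows(plan=[{"linear": [3.8, -13.4, 0], "yaw": 0, "jaw": 85}, {"linear": [3.8, -13.4, 0], "yaw": 0, "jaw": 85}, {"linear": [3.8, -13.4, 0], "yaw": 0, "jaw": 85}, {"linear": [3.8, -13.4, 0], "yaw": 0, "jaw": 85}, {"linear": [3.8, -13.4, 0], "yaw": 0, "jaw": 85}, {"linear": [3.8, -13.4, 0], "yaw": 0, "jaw": 85}, {"linear": [3.8, -13.4, 0], "yaw": 0, "jaw": 85}, {"linear": [3.8, -13.4, 0], "yaw": 0, "jaw": 85}, {"linear": [3.8, -13.4, 0], "yaw": 0, "jaw": 85}, {"linear": [3.8, -13.4, 0], "yaw": 0, "jaw": 85}, {"linear": [3.8, -13.4, 0], "yaw": 0, "jaw": 85}, {"linear": [3.8, -13.4, 0], "yaw": 0, "jaw": 85}])

```text
time: 3.75
position: [0.5605, 0.336, 0.3087]
tcp_rot: [[0.899, 0.439, -0.002], [0.439, -0.898, 0.008], [0.002, -0.008, -1.0]]
contact_force: [-0.5, -0.1, 0.5]
opening: 0.992
gripper_force: 0.0
```

Call:
send_rows(plan=[{"linear": [0, 0, 0.5], "yaw": 0, "jaw": 85}, {"linear": [0, 0, 0.5], "yaw": 0, "jaw": 85}, {"linear": [0, 0, 0.5], "yaw": 0, "jaw": 85}])

```text
time: 4.05
position: [0.5651, 0.3241, 0.2878]
tcp_rot: [[0.905, 0.426, -0.001], [0.426, -0.905, -0.0], [-0.001, -0.0, -1.0]]
contact_force: [-0.8, -0.4, -0.3]
opening: 0.994
gripper_force: 0.0
```

```bash
python3 - <<'E'
from plant import arm
from h import *
s=snap(arm,"w3");print(s["position"],s["time"])
E
```

```text
[0.56510938 0.32411782 0.28780093] 4.05
```

Call:
send_rows(plan=[{"linear": [1.2, 2, 0], "yaw": 0, "jaw": 85}, {"linear": [1.2, 2, 0], "yaw": 0, "jaw": 85}, {"linear": [1.2, 2, 0], "yaw": 0, "jaw": 85}, {"linear": [1.2, 2, 0], "yaw": 0, "jaw": 85}])

```text
time: 4.5
position: [0.645, 0.2697, 0.2885]
tcp_rot: [[0.907, 0.421, 0.001], [0.421, -0.907, 0.0], [0.001, 0.0, -1.0]]
contact_force: [-0.2, 0.8, -1.0]
opening: 0.995
gripper_force: 0.0
```

```bash
python3 - <<'E'
from plant import arm
from h import *
s=snap(arm,"w4");print(s["position"],s["time"])
def proj(n,X):
    d,(p,R)=load(n);M=d["mount"];c=M[:3,:3].T@(R.T@(np.array(X)-p)-M[:3,3]);q=d["K"]@c;return q[:2]/q[2]
out=[]
for n,c in (("w1",(328,205)),("w2",(245,160)),("w3",None),("w4",None)):
    if c is None: c=proj(n,(.51,.309,.08)); c=(int(c[0]),int(c[1]))
    x0,y0=c[0]-65,c[1]-48; print(n,x0,y0)
    im=cv2.imread(f"pics/{n}.png"); im=cv2.copyMakeBorder(im,100,100,100,100,cv2.BORDER_CONSTANT)
    cr=im[y0+100:y0+200,x0+100:x0+230]
    cr=cv2.resize(cr,None,fx=3,fy=3,interpolation=cv2.INTER_CUBIC)
    out.append(cr)
cv2.imwrite("pics/m2.png",np.vstack([np.hstack(out[:2]),np.hstack(out[2:])]))
E
```

```text
[0.64503955 0.2696897  0.28847352] 4.5
w1 263 157
w2 180 112
w3 246 168
w4 175 208
```

View pics/m2.png

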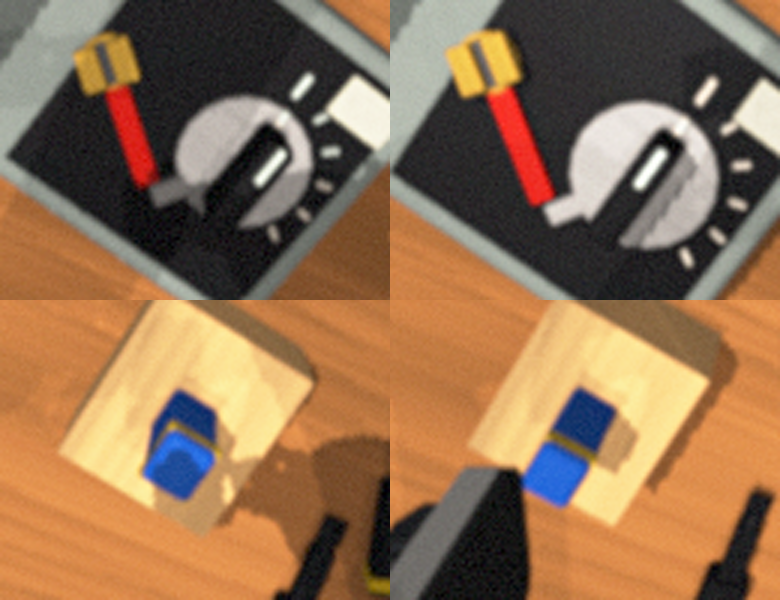

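The top row shows the screw slot centre at w1 (298.7,178.2) and w2 (211.3,132.7), and the disc centre at w1 (344,211) and w2 (264.7,170.3). The bottom row shows the driver's top face and three corners of the stand top in both views.

```bash
python3 - <<'E'
from h import *
off=dict(w1=(263,157),w2=(180,112),w3=(246,168),w4=(175,208))
def R(n,u,v):
    f,p=load(n);o=off[n];return ray(f,(o[0]+u/3,o[1]+v/3),p)
def T(l,a,b,na,nb,z):
    X,e=tri([R(na,*a),R(nb,*b)]);Y=[atz(R(na,*a),z)[:2].round(4),atz(R(nb,*b),z)[:2].round(4)]
    print(l,X.round(4),np.round(e,4)[0],Y);return X,np.mean(Y,0)
_,s=T("screw",(107,63),(94,62),"w1","w2",.06)
T("slotA",(99,43),(85,42),"w1","w2",.06)
T("slotB",(116,84),(103,83),"w1","w2",.06)
T("barend",(148,184),(152,203),"w1","w2",.053)
_,d=T("disc",(243,162),(254,175),"w1","w2",.054)
T("ptrA",(257,185),(245,190),"w1","w2",.088)
T("ptrB",(285,152),(275,152),"w1","w2",.088)
T("tick",(302,87),(317,91),"w1","w2",.046)
v=s-d;print("disp y az",np.degrees(np.arctan2(v[1],v[0])),np.linalg.norm(v))
T("drv",(181,164),(168,173),"w3","w4",.11)
c=[T("st%d"%i,a,b,"w3","w4",.055)[1] for i,(a,b) in enumerate([((313,80),(320,80)),((205,237),(222,225)),((60,153),(80,145))])]
print("stand ctr",(c[0]+c[2])/2,[np.linalg.norm(c[i]-c[i+1]) for i in(0,1)],[np.degrees(np.arctan2(*(c[i]-c[i+1])[::-1])) for i in (0,1)])
E
```

```text
screw [ 0.6317 -0.0988  0.0591] 0.0 [array([ 0.6319, -0.0988]), array([ 0.6319, -0.0991])]
slotA [ 0.637  -0.0924  0.0559] 0.0003 [array([ 0.6383, -0.0923]), array([ 0.6376, -0.0934])]
slotB [ 0.6264 -0.1057  0.0638] 0.0003 [array([ 0.6252, -0.106 ]), array([ 0.6257, -0.1049])]
barend [ 0.587  -0.1381  0.0532] 0.0005 [array([ 0.5874, -0.1381]), array([ 0.5864, -0.1381])]
disc [ 0.6151 -0.1715  0.0542] 0.0001 [array([ 0.6149, -0.1716]), array([ 0.6152, -0.1715])]
ptrA [ 0.619  -0.1728  0.092 ] 0.0002 [array([ 0.6181, -0.1738]), array([ 0.6176, -0.1725])]
ptrB [ 0.636  -0.1772  0.0896] 0.0 [array([ 0.6356, -0.1776]), array([ 0.6356, -0.1772])]
tick [ 0.6555 -0.181   0.0473] 0.0005 [array([ 0.6547, -0.1813]), array([ 0.6557, -0.181 ])]
disp y az 76.93335657091916 0.07452974238517132
drv [0.5114 0.3143 0.1079] 0.0002 [array([0.5122, 0.3147]), array([0.5125, 0.3141])]
st0 [0.5461 0.2753 0.0566] 0.0006 [array([0.5461, 0.2755]), array([0.545 , 0.2746])]
st1 [0.4698 0.2866 0.0618] 0.0001 [array([0.4668, 0.2853]), array([0.4655, 0.2864])]
st2 [0.4755 0.3538 0.0546] 0.0002 [array([0.4755, 0.3536]), array([0.4759, 0.3539])]
stand ctr [0.510625 0.3144  ] [np.float64(0.08013114251026247), np.float64(0.06856830536042147)] [np.float64(-7.745844151066582), np.float64(-98.00602176337546)]
```

Call:
send_rows(plan=[{"linear": [-2.54, -2.42, 2.2], "yaw": -11.4, "jaw": 60}, {"linear": [-2.54, -2.42, 2.2], "yaw": -11.4, "jaw": 60}, {"linear": [-2.54, -2.42, 2.2], "yaw": -11.4, "jaw": 60}, {"linear": [-2.54, -2.42, 2.2], "yaw": -11.4, "jaw": 60}, {"linear": [-2.54, -2.42, 2.2], "yaw": -11.4, "jaw": 60}, {"linear": [-2.54, -2.42, 2.2], "yaw": -11.4, "jaw": 60}, {"linear": [-2.54, -2.42, 2.2], "yaw": -11.4, "jaw": 60}, {"linear": [-2.54, -2.42, 2.2], "yaw": -11.4, "jaw": 60}, {"linear": [-2.54, -2.42, 2.2], "yaw": -11.4, "jaw": 60}, {"linear": [-2.54, -2.42, 2.2], "yaw": -11.4, "jaw": 60}])

```text
time: 5.55
position: [0.5099, 0.3167, 0.2001]
tcp_rot: [[0.137, 0.991, 0.0], [0.991, -0.137, 0.0], [0.0, 0.0, -1.0]]
contact_force: [0.1, -0.9, 0.2]
opening: 0.699
gripper_force: 0.0
```

```bash
python3 - <<'E'
from plant import arm
from h import *
s=snap(arm,"w5");R=s["tcp_rot"];print(s["position"],s["time"],s["qpos"][6],np.degrees(np.arctan2(R[1,0],R[0,0])),delta(s,(.5118,.3144,.086)))
cv2.imwrite("pics/m3.png",cv2.resize(cv2.imread("pics/w5.png")[190:340,220:420],None,fx=3,fy=3,interpolation=2))
E
```

```text
[0.5099215  0.31673346 0.20012808] 5.55 -1.0440479162044853 82.11203487539628 [-0.05239944  0.05365743  2.85319905]
```

View pics/m3.png

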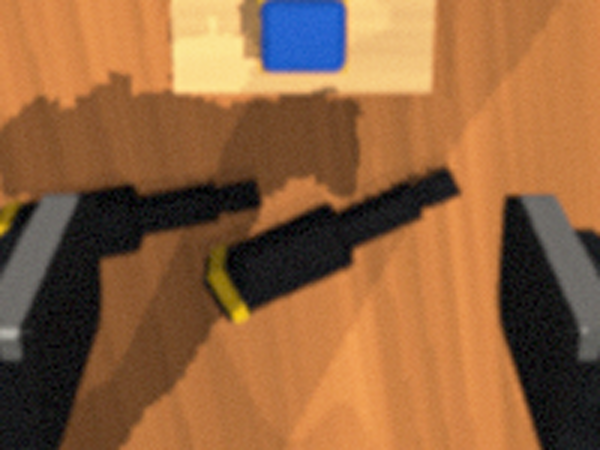

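The driver's top face centre is at (321,212), and its edges line up with the image, so the yaw is right. I'll descend and grip.

Call:
send_rows(plan=[{"linear": [-0.05, 0.05, 1.0], "yaw": 0, "jaw": 60}, {"linear": [-0.05, 0.05, 2.0], "yaw": 0, "jaw": 60}, {"linear": [-0.05, 0.05, 2.6], "yaw": 0, "jaw": 60}, {"linear": [-0.05, 0.05, 2.85], "yaw": 0, "jaw": 60}, {"linear": [-0.05, 0.05, 2.85], "yaw": 0, "jaw": 60}, {"linear": [-0.05, 0.05, 2.85], "yaw": 0, "jaw": 10}, {"linear": [-0.05, 0.05, 2.85], "yaw": 0, "jaw": 10}, {"linear": [-0.05, 0.05, 2.85], "yaw": 0, "jaw": 10}, {"linear": [-0.05, 0.05, 2.85], "yaw": 0, "jaw": 10}, {"linear": [-0.05, 0.05, 2.85], "yaw": 0, "jaw": 10}, {"linear": [-0.05, 0.05, 2.85], "yaw": 0, "jaw": 10}])

```text
time: 6.7
position: [0.5127, 0.3149, 0.0875]
tcp_rot: [[0.137, 0.991, 0.002], [0.991, -0.137, 0.002], [0.002, 0.002, -1.0]]
contact_force: [-1.7, 0.4, 6.5]
opening: 0.237
gripper_force: 59.6
```

Call:
send_rows(plan=[{"linear": [0, 0, -0.6], "yaw": 0, "jaw": 10}, {"linear": [0, 0, -1.4], "yaw": 0, "jaw": 10}, {"linear": [0, 0, -2.4], "yaw": 0, "jaw": 10}, {"linear": [0, 0, -3.4], "yaw": 0, "jaw": 10}, {"linear": [0, 0, -4.6], "yaw": 0, "jaw": 10}, {"linear": [0, 0, -4.6], "yaw": 0, "jaw": 10}, {"linear": [0, 0, -4.6], "yaw": 0, "jaw": 10}])

```text
time: 7.4
position: [0.5126, 0.3141, 0.2714]
tcp_rot: [[0.137, 0.991, 0.003], [0.991, -0.137, 0.001], [0.002, 0.003, -1.0]]
contact_force: [-1.1, 0.2, -1.9]
opening: 0.236
gripper_force: 59.4
```

```bash
python3 - <<'E'
from plant import arm
from h import *
s=snap(arm,"w6");print(s["position"],s["time"],s["opening"])
# refine bar azimuth at z=.053 from crop edges
off=dict(w1=(263,157),w2=(180,112))
def P(n,u,v):
    f,p=load(n);o=off[n];return atz(ray(f,(o[0]+u/3,o[1]+v/3),p),.053)[:2]
c=np.array([.6319,-.099])
for n,l in (("w1",[(118,88),(148,184),(133,136)]),("w2",[(110,95),(152,203),(130,148)])):
    for q in l:
        v=P(n,*q)-c;print(n,q,np.degrees(np.arctan2(v[1],v[0])),np.linalg.norm(v))
print(delta(s,(.632,-.099,.20)))
cv2.imwrite("pics/m4.png",cv2.resize(cv2.imread("pics/w6.png")[180:380,200:440],None,fx=2.5,fy=2.5,interpolation=2))
E
```

```text
[0.51255565 0.31413971 0.2713586 ] 7.4 0.23575532970112376
w1 (118, 88) -137.7848052776763 0.01332071315373823
w1 (148, 184) -138.67264916072082 0.05926883483303791
w1 (133, 136) -138.50571964790524 0.03595137132564086
w2 (110, 95) -142.79308556798816 0.014034455861473403
w2 (152, 203) -139.3482694267312 0.05996441047456007
w2 (130, 148) -140.41584862731347 0.03613298447622904
[-9.82475323  4.36853243  1.77968753]
```

View pics/m4.png

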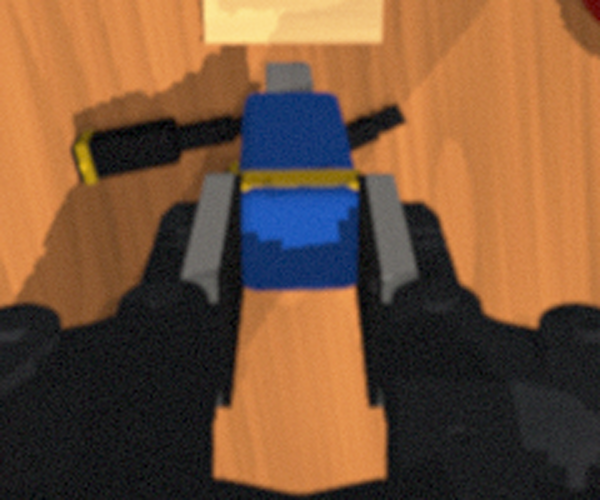

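The picture shows the handle centred between the pads, with the steel blade's end at about (316,207). That is slightly left of centre, so I'll check the tilt numerically.

```bash
python3 - <<'E'
import cv2,numpy as np
im=cv2.imread("pics/w6.png").astype(int)
for v in (203,206,208,210,212,214,216):
    r=im[v,300:336]; print(v,"sat",(r.max(1)-r.min(1)).tolist())
for v in (222,230,240,245,258,270,285):
    r=im[v,285:355]; b=np.where(r[:,0]>r[:,2]+25)[0]+285; print(v,b.min(),b.max(),(b.min()+b.max())/2)
E
```

```text
203 sat [148, 145, 144, 145, 140, 133, 127, 123, 127, 124, 122, 122, 127, 124, 128, 127, 124, 120, 117, 122, 122, 121, 132, 131, 130, 125, 126, 130, 131, 126, 121, 119, 118, 117, 116, 120]
206 sat [138, 145, 145, 138, 134, 111, 68, 23, 10, 11, 10, 14, 11, 9, 10, 12, 8, 7, 7, 4, 4, 8, 23, 54, 95, 124, 127, 128, 132, 130, 124, 120, 115, 122, 117, 120]
208 sat [136, 143, 139, 134, 127, 108, 55, 12, 5, 8, 7, 8, 6, 8, 5, 8, 9, 9, 8, 6, 9, 5, 5, 25, 70, 111, 129, 129, 135, 131, 125, 119, 119, 119, 119, 117]
210 sat [129, 133, 131, 131, 126, 107, 55, 15, 8, 10, 7, 6, 7, 9, 8, 5, 7, 5, 7, 5, 6, 6, 8, 15, 57, 104, 129, 130, 131, 130, 122, 120, 116, 114, 125, 115]
212 sat [106, 112, 109, 110, 121, 103, 54, 14, 4, 8, 8, 8, 9, 9, 7, 9, 11, 9, 4, 7, 7, 7, 5, 6, 32, 84, 120, 129, 130, 132, 126, 122, 119, 122, 120, 118]
214 sat [76, 72, 71, 82, 102, 101, 55, 14, 6, 6, 7, 9, 10, 7, 6, 8, 9, 11, 7, 9, 8, 8, 10, 9, 25, 77, 116, 125, 130, 134, 129, 127, 119, 119, 120, 119]
216 sat [55, 38, 33, 48, 64, 61, 24, 11, 15, 11, 14, 10, 15, 17, 20, 24, 21, 21, 25, 26, 22, 28, 25, 23, 19, 28, 56, 70, 70, 72, 74, 77, 91, 103, 112, 118]
222 298 334 316.0
230 296 337 316.5
240 297 339 318.0
245 296 340 318.0
258 296 343 319.5
270 296 343 319.5
285 296 343 319.5
```

Call:
send_rows(plan=[{"linear": [-9.75, 4.42, 0], "yaw": -9.8, "jaw": 10}, {"linear": [-9.75, 4.42, 0], "yaw": -9.8, "jaw": 10}, {"linear": [-9.75, 4.42, 0], "yaw": -9.8, "jaw": 10}, {"linear": [-9.75, 4.42, 0], "yaw": -9.8, "jaw": 10}, {"linear": [-9.75, 4.42, 0], "yaw": -9.8, "jaw": 10}, {"linear": [-9.75, 4.42, 0], "yaw": -9.8, "jaw": 10}, {"linear": [-9.75, 4.42, 0], "yaw": -9.8, "jaw": 10}, {"linear": [-9.75, 4.42, 0], "yaw": -9.8, "jaw": 10}, {"linear": [-9.75, 4.42, 0], "yaw": -9.8, "jaw": 10}, {"linear": [-9.75, 4.42, 0], "yaw": -9.8, "jaw": 10}, {"linear": [-9.75, 4.42, 0.5], "yaw": -9.8, "jaw": 10}, {"linear": [-9.75, 4.42, 1.0], "yaw": -9.8, "jaw": 10}])

```text
time: 8.65
position: [0.6328, -0.0958, 0.2278]
tcp_rot: [[-0.658, 0.753, -0.002], [0.753, 0.658, 0.001], [0.002, -0.001, -1.0]]
contact_force: [-0.5, 0.2, -0.7]
opening: 0.237
gripper_force: 59.4
```

Call:
send_rows(plan=[{"linear": [0, 0, 1.0], "yaw": 0, "jaw": 10}, {"linear": [0, 0, 1.6], "yaw": 0, "jaw": 10}, {"linear": [0, 0, 2.0], "yaw": 0, "jaw": 10}, {"linear": [0, 0, 2.0], "yaw": 0, "jaw": 10}, {"linear": [0, 0, 2.0], "yaw": 0, "jaw": 10}])

```text
time: 9.15
position: [0.634, -0.0958, 0.1497]
tcp_rot: [[-0.659, 0.753, -0.0], [0.753, 0.659, 0.001], [0.001, 0.0, -1.0]]
contact_force: [0.4, 1.2, -0.6]
opening: 0.239
gripper_force: 59.3
```

```bash
python3 - <<'E'
from plant import arm
from h import *
s=snap(arm,"w7");R=s["tcp_rot"];print(s["position"],s["time"],R,np.degrees(np.arctan2(R[1,0],R[0,0])))
w=cv2.imread("pics/w7.png")[140:290,235:405]
sc=arm.grab_frame("scene");np.savez("pics/scene1.npz",**sc);si=arm.grab_frame("side");np.savez("pics/side1.npz",**si)
a=cv2.resize(w,None,fx=4,fy=4,interpolation=2)
cv2.imwrite("pics/m5.png",a)
E
```

```text
[ 0.6339997  -0.09577428  0.14974974] 9.15 [[-6.58581001e-01  7.52509824e-01 -1.74991194e-04]
 [ 7.52509648e-01  6.58580979e-01  5.68080931e-04]
 [ 5.42732354e-04  2.42444746e-04 -9.99999823e-01]] 131.19174881846266
```

View pics/m5.png

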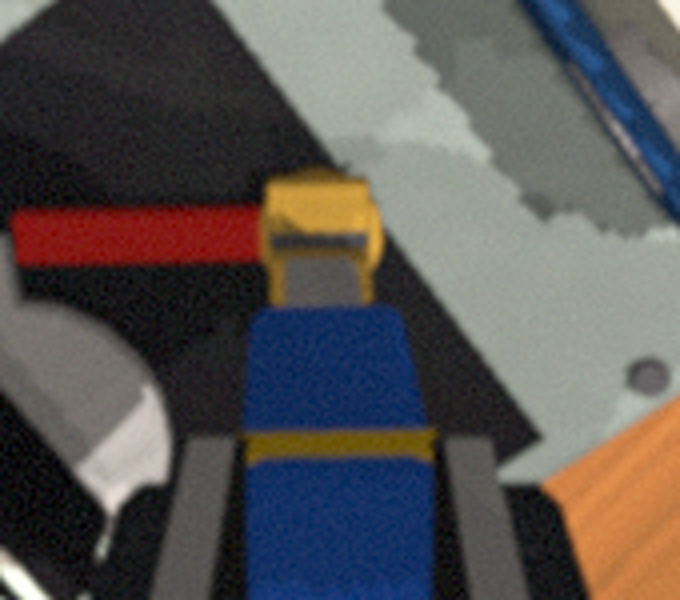

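The picture shows the slot lying horizontally at x≈320 and y 234–250. The blade is centred over it sideways (x≈323), and its lower end is at about y 250–258. I'll check that edge numerically.

```bash
python3 - <<'E'
import cv2
im=cv2.imread("pics/w7.png").astype(int)
for v in range(182,218): print(v,(v-140)*4,im[v,310:322:2].mean(0).round().tolist(), im[v,304].tolist(), im[v,328].tolist())
print("slot/blade row 200..", [im[200,u].max() for u in range(298,335)])
print([int(im[208,u].max()-im[208,u].min()) for u in range(296,335)])
E
```

```text
182 168 [34.0, 55.0, 70.0] [18, 25, 29] [153, 162, 155]
183 172 [31.0, 68.0, 88.0] [24, 41, 49] [153, 163, 158]
184 176 [38.0, 81.0, 106.0] [31, 66, 84] [148, 160, 154]
185 180 [40.0, 101.0, 132.0] [42, 94, 124] [147, 159, 152]
186 184 [54.0, 131.0, 171.0] [55, 127, 162] [137, 151, 143]
187 188 [58.0, 149.0, 196.0] [62, 147, 192] [139, 151, 147]
188 192 [64.0, 157.0, 205.0] [66, 157, 204] [132, 148, 144]
189 196 [63.0, 156.0, 204.0] [65, 156, 205] [119, 137, 142]
190 200 [59.0, 153.0, 200.0] [62, 153, 202] [93, 128, 150]
191 204 [62.0, 153.0, 199.0] [66, 154, 201] [74, 140, 175]
192 208 [64.0, 152.0, 197.0] [57, 142, 187] [74, 153, 201]
193 212 [59.0, 150.0, 198.0] [51, 127, 171] [70, 160, 211]
194 216 [62.0, 154.0, 199.0] [49, 119, 157] [67, 164, 214]
195 220 [61.0, 153.0, 201.0] [49, 111, 146] [66, 168, 219]
196 224 [60.0, 148.0, 193.0] [40, 101, 132] [66, 167, 217]
197 228 [59.0, 128.0, 166.0] [44, 95, 119] [65, 163, 218]
198 232 [59.0, 92.0, 113.0] [55, 77, 96] [65, 166, 217]
199 236 [58.0, 62.0, 68.0] [50, 58, 62] [73, 168, 217]
200 240 [51.0, 50.0, 50.0] [52, 50, 52] [65, 167, 
[... 917 characters left out ...]
, 54] [88, 42, 21]
slot/blade row 200.. [np.int64(139), np.int64(144), np.int64(142), np.int64(127), np.int64(94), np.int64(64), np.int64(52), np.int64(50), np.int64(51), np.int64(53), np.int64(43), np.int64(49), np.int64(45), np.int64(46), np.int64(54), np.int64(57), np.int64(51), np.int64(54), np.int64(50), np.int64(61), np.int64(56), np.int64(55), np.int64(53), np.int64(59), np.int64(70), np.int64(80), np.int64(80), np.int64(82), np.int64(116), np.int64(180), np.int64(217), np.int64(210), np.int64(155), np.int64(78), np.int64(43), np.int64(82), np.int64(127)]
[5, 5, 2, 5, 12, 19, 58, 78, 89, 73, 34, 10, 7, 4, 6, 5, 7, 6, 8, 5, 4, 5, 7, 6, 7, 2, 5, 18, 50, 82, 87, 66, 30, 2, 3, 5, 4, 1, 3]
```

Blade edge and slot agree to about 0.3 mm once projected to the same height. I'll lower slowly.

Call:
send_rows(plan=[{"linear": [0, 0, 0.15], "yaw": -0.2, "jaw": 10}, {"linear": [0, 0, 0.25], "yaw": -0.2, "jaw": 10}, {"linear": [0, 0, 0.3], "yaw": -0.2, "jaw": 10}, {"linear": [0, 0, 0.35], "yaw": -0.2, "jaw": 10}, {"linear": [0, 0, 0.35], "yaw": -0.2, "jaw": 10}])

```text
time: 9.8
position: [0.6336, -0.0966, 0.1353]
tcp_rot: [[-0.671, 0.741, -0.001], [0.741, 0.671, 0.0], [0.001, -0.0, -1.0]]
contact_force: [-0.5, -0.2, -1.4]
opening: 0.233
gripper_force: 59.3
```

Call:
send_rows(plan=[{"linear": [0, 0, 0.05], "yaw": 0, "jaw": 10}, {"linear": [0, 0, 0.07], "yaw": 0, "jaw": 10}, {"linear": [0, 0, 0.07], "yaw": 0, "jaw": 10}])

```text
time: 10.1
position: [0.6338, -0.0965, 0.1328]
tcp_rot: [[-0.671, 0.741, -0.0], [0.741, 0.671, -0.0], [0.0, -0.0, -1.0]]
contact_force: [-0.7, -0.1, -1.1]
opening: 0.24
gripper_force: 59.3
```

Call:
send_rows(plan=[{"linear": [-0.007, 0, 0], "yaw": 1, "jaw": 10}, {"linear": [-0.014, -0.001, 0], "yaw": 2, "jaw": 10}, {"linear": [-0.021, -0.003, 0], "yaw": 3, "jaw": 10}, {"linear": [-0.027, -0.005, 0], "yaw": 4, "jaw": 10}, {"linear": [-0.034, -0.007, 0], "yaw": 5, "jaw": 10}, {"linear": [-0.04, -0.011, 0], "yaw": 6, "jaw": 10}, {"linear": [-0.046, -0.014, 0], "yaw": 7, "jaw": 10}, {"linear": [-0.051, -0.019, 0], "yaw": 8, "jaw": 10}, {"linear": [-0.057, -0.023, 0], "yaw": 9, "jaw": 10}, {"linear": [-0.061, -0.029, 0], "yaw": 10, "jaw": 10}, {"linear": [-0.066, -0.034, 0], "yaw": 11, "jaw": 10}, {"linear": [-0.069, -0.04, 0], "yaw": 12, "jaw": 10}])

```text
time: 11.3
position: [0.6343, -0.0994, 0.1329]
tcp_rot: [[0.309, 0.951, -0.0], [0.951, -0.309, 0.0], [-0.0, -0.0, -1.0]]
contact_force: [0.3, 0.0, -1.6]
opening: 0.235
gripper_force: 59.3
```

```bash
python3 - <<'E'
from plant import arm
from h import *
s=arm.state();R=s["tcp_rot"];print(s["contact_force"],s["ft_torque"],np.degrees(np.arctan2(R[1,0],R[0,0])),s["position"])
E
```

```text
[ 0.3189409   0.01622527 -1.60970623] [-0.02909759  0.10896425  0.15238629] 71.99632021852835 [ 0.63434148 -0.09939483  0.13292787]
```

Call:
send_rows(plan=[{"linear": [-0.007, 0, 0], "yaw": 1, "jaw": 10}, {"linear": [-0.014, -0.001, 0], "yaw": 2, "jaw": 10}, {"linear": [-0.021, -0.003, 0], "yaw": 3, "jaw": 10}, {"linear": [-0.027, -0.005, 0], "yaw": 4, "jaw": 10}, {"linear": [-0.034, -0.007, 0], "yaw": 5, "jaw": 10}, {"linear": [-0.04, -0.011, 0], "yaw": 6, "jaw": 10}, {"linear": [-0.043, -0.012, 0], "yaw": 6.5, "jaw": 10}, {"linear": [-0.043, -0.012, 0], "yaw": 6.5, "jaw": 10}])

```text
time: 12.1
position: [0.6334, -0.1008, 0.1329]
tcp_rot: [[0.769, 0.639, -0.0], [0.639, -0.769, -0.0], [-0.0, -0.0, -1.0]]
contact_force: [-1.1, 0.1, -1.8]
opening: 0.234
gripper_force: 59.3
```

```bash
python3 - <<'E'
from plant import arm
from h import *
s=arm.state();R=s["tcp_rot"];print(s["contact_force"],s["ft_torque"],np.degrees(np.arctan2(R[1,0],R[0,0])),s["position"])
E
```

```text
[-1.13036977  0.10719043 -1.80573364] [0.00657473 0.01393064 0.09903717] 39.702666937133806 [ 0.63338569 -0.10079981  0.1329234 ]
```

Call:
send_rows(plan=[{"linear": [-0.004, 0, 0], "yaw": 0.5, "jaw": 10}, {"linear": [-0.007, 0, 0], "yaw": 1, "jaw": 10}, {"linear": [-0.01, -0.001, 0], "yaw": 1.5, "jaw": 10}, {"linear": [-0.01, -0.001, 0], "yaw": 1.5, "jaw": 10}])

```text
time: 12.5
position: [0.6331, -0.1011, 0.1329]
tcp_rot: [[0.846, 0.533, -0.0], [0.533, -0.846, 0.0], [-0.0, -0.0, -1.0]]
contact_force: [1.1, -0.2, -0.4]
opening: 0.239
gripper_force: 59.3
```

```bash
python3 - <<'E'
from plant import arm
from h import *
s=arm.state();R=s["tcp_rot"];print(s["contact_force"],s["ft_torque"],np.degrees(np.arctan2(R[1,0],R[0,0])),s["position"])
E
```

```text
[ 1.12265944 -0.16651343 -0.4114915 ] [0.02730302 0.07411991 0.11335993] 32.22917533221235 [ 0.63307207 -0.1011163   0.13291416]
```

Call:
send_rows(plan=[{"linear": [-0.004, 0, 0], "yaw": 0.5, "jaw": 10}, {"linear": [-0.007, 0, 0], "yaw": 1, "jaw": 10}, {"linear": [-0.007, 0, 0], "yaw": 1, "jaw": 10}])

```text
time: 12.8
position: [0.6328, -0.1013, 0.1329]
tcp_rot: [[0.889, 0.458, -0.0], [0.458, -0.889, 0.0], [-0.0, -0.0, -1.0]]
contact_force: [-0.8, -0.1, -0.6]
opening: 0.233
gripper_force: 59.4
```

```bash
python3 - <<'E'
from plant import arm
from h import *
s=snap(arm,"w8");R=s["tcp_rot"];print(s["contact_force"],s["ft_torque"],np.degrees(np.arctan2(R[1,0],R[0,0])),s["position"])
cv2.imwrite("pics/m6.png",cv2.resize(cv2.imread("pics/w8.png")[120:300,220:420],None,fx=3,fy=3,interpolation=2))
E
```

```text
[-0.83198016 -0.06949043 -0.62185392] [-0.0006985   0.06931881  0.09254235] 27.24503329540803 [ 0.63283197 -0.1012974   0.1329    ]
```

View pics/m6.png

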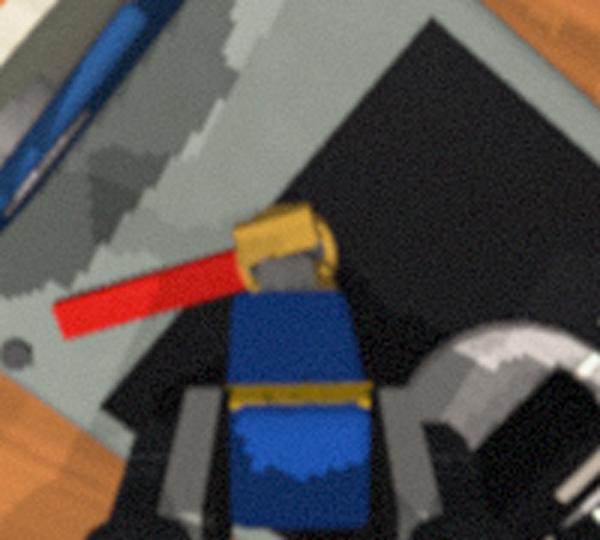

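The red bar has swung round. It now runs from (240,210) to (300,227) in the image. I'll compute its azimuth and sample the torque noise.

```bash
python3 - <<'E'
from plant import arm
from h import *
f,p=load("w8")
def P(u,v): return atz(ray(f,(220+u/3,120+v/3),p),.053)[:2]
for A,B in (((65,338),(238,292)),((54,303),(236,252))):
    v=P(*A)-P(*B);print(np.degrees(np.arctan2(v[1],v[0])))
c=np.array([.6319,-.099]);v=P(60,321)-c;print(np.degrees(np.arctan2(v[1],v[0])),np.linalg.norm(v))
f,p=load("w7")
def P(u,v): return atz(ray(f,(235+u/4,140+v/4),p),.053)[:2]
for A,B in (((15,214),(260,207)),((20,268),(260,262))):
    v=P(*A)-P(*B);print("start",np.degrees(np.arctan2(v[1],v[0])))
v=P(14,240)-c;print(np.degrees(np.arctan2(v[1],v[0])),np.linalg.norm(v))
for i in range(3):
    arm.grab_frame("side");print(arm.state()["ft_torque"])
E
```

```text
133.01384743118962
133.61537577331117
134.43260928645756 0.05889108390220142
start -137.0930031401662
start -137.28750121837135
-139.0754636244594 0.05859953254683494
[0.02486196 0.11424496 0.09544072]
[0.04275194 0.08338542 0.11319218]
[0.05261053 0.14563171 0.0863954 ]
```

Call:
send_rows(plan=[{"linear": [-0.004, 0, 0], "yaw": 0.5, "jaw": 10}, {"linear": [-0.007, 0, 0], "yaw": 1, "jaw": 10}, {"linear": [-0.007, 0, 0], "yaw": 1, "jaw": 10}])

```text
time: 13.3
position: [0.6326, -0.1015, 0.1329]
tcp_rot: [[0.926, 0.378, -0.0], [0.378, -0.926, 0.0], [-0.0, -0.0, -1.0]]
contact_force: [-0.8, -0.4, -1.4]
opening: 0.239
gripper_force: 59.4
```

```bash
python3 - <<'E'
from plant import arm
from h import *
s=snap(arm,"w9");R=s["tcp_rot"];print(s["contact_force"],s["ft_torque"],np.degrees(np.arctan2(R[1,0],R[0,0])),s["position"],s["opening"])
for n,c in(("w8",(27.245)),("w9",0)):
    f,p=load(n);im=cv2.imread(f"pics/{n}.png").astype(int)
    m=((im[...,2]>130)&(im[...,1]<60)&(im[...,0]<60)).astype(np.uint8)
    k,l,st,_=cv2.connectedComponentsWithStats(m);i=1+np.argmax(st[1:,4]);ys,xs=np.where(l==i)
    q=np.array([atz(ray(f,(x,y),p),.053)[:2] for x,y in zip(xs,ys)]);q0=q-q.mean(0)
    w,V=np.linalg.eigh(q0.T@q0);print(n,st[i],np.degrees(np.arctan2(V[1,1],V[0,1]))%180,q.mean(0))
E
```

```text
[-0.80916169 -0.41168515 -1.4494318 ] [0.07187395 0.18408987 0.09213152] 22.210255348481788 [ 0.63259661 -0.10146104  0.13290266] 0.23898855685699302
w8 [239 204  62  28 784] 133.64018772384176 [ 0.60724871 -0.07325865]
w9 [240 205  62  31 775] 131.8610294568914 [ 0.60807711 -0.07245656]
```

Call:
send_rows(plan=[{"linear": [-0.004, 0, 0], "yaw": 0.5, "jaw": 10}, {"linear": [-0.007, 0, 0], "yaw": 1, "jaw": 10}, {"linear": [-0.007, 0, 0], "yaw": 1, "jaw": 10}])

```text
time: 13.65
position: [0.6325, -0.1018, 0.1329]
tcp_rot: [[0.955, 0.296, -0.0], [0.296, -0.955, -0.0], [-0.0, 0.0, -1.0]]
contact_force: [-0.7, 0.2, -0.7]
opening: 0.239
gripper_force: 59.3
```

```bash
cat >> h.py <<'E'
def bar(n):
    f,p=load(n);im=cv2.imread(f"pics/{n}.png").astype(int)
    m=((im[...,2]>130)&(im[...,1]<60)&(im[...,0]<60)).astype(np.uint8)
    k,l,st,_=cv2.connectedComponentsWithStats(m);i=1+np.argmax(st[1:,4]);ys,xs=np.where(l==i)
    q=np.array([atz(ray(f,(x,y),p),.053)[:2] for x,y in zip(xs,ys)]);q0=q-q.mean(0)
    w,V=np.linalg.eigh(q0.T@q0);print(n,st[i],np.degrees(np.arctan2(V[1,1],V[0,1]))%180,q.mean(0))
E
python3 - <<'E'
from plant import arm
from h import *
s=snap(arm,"w10");R=s["tcp_rot"];print(s["contact_force"],s["ft_torque"],np.degrees(np.arctan2(R[1,0],R[0,0])),s["position"],s["opening"])
bar("w10");bar("w1");bar("w2");bar("w7")
E
```

```text
[-0.70136768  0.20709035 -0.72069439] [0.0048457  0.05674286 0.28193854] 17.235892411590847 [ 0.63247493 -0.10175013  0.13287838] 0.23899196649042614
w10 [242 206  59  35 761] 132.0967543798449 [ 0.60810782 -0.07244911]
w1 [  0   0  45  30 621] 135.39287230948756 [0.66905669 0.25525151]
w2 [212 141  23  40 345] 42.04314884486226 [ 0.60448518 -0.12208556]
w7 [239 194  61  11 551] 42.28401385481729 [ 0.60505382 -0.12101629]
```

The bar stays at 132° (1.65 rad) while the torque rises to 0.28 N m, so the screw is at its end stop. I'll back off within the slack and lift out.

Call:
send_rows(plan=[{"linear": [0.007, 0, 0], "yaw": -1, "jaw": 10}, {"linear": [0.014, -0.001, 0], "yaw": -2, "jaw": 10}, {"linear": [0.021, -0.003, 0], "yaw": -3, "jaw": 10}, {"linear": [0.025, -0.004, 0], "yaw": -3.6, "jaw": 10}, {"linear": [0.025, -0.004, 0], "yaw": -3.6, "jaw": 10}, {"linear": [0.025, -0.004, -0.2], "yaw": -3.6, "jaw": 10}, {"linear": [0.025, -0.004, -0.5], "yaw": -3.6, "jaw": 10}, {"linear": [0.025, -0.004, -0.9], "yaw": -3.6, "jaw": 10}, {"linear": [0.025, -0.004, -1.7], "yaw": -3.6, "jaw": 10}, {"linear": [0.025, -0.004, -2.7], "yaw": -3.6, "jaw": 10}, {"linear": [0.025, -0.004, -3.5], "yaw": -3.6, "jaw": 10}, {"linear": [0.025, -0.004, -3.5], "yaw": -3.6, "jaw": 10}])

```text
time: 14.9
position: [0.6374, -0.1016, 0.2801]
tcp_rot: [[0.818, 0.575, 0.013], [0.575, -0.818, -0.001], [0.01, 0.008, -1.0]]
contact_force: [-0.2, -0.7, -0.8]
opening: 0.236
gripper_force: 59.4
```

```bash
cat >> h.py <<'E'
def drv(n):
    im=cv2.imread(f"pics/{n}.png").astype(int)
    for v in (206,208,210,212):
        r=im[v,295:345]; g=np.where((r.max(1)-r.min(1)<40))[0]+295; print(v,g.min(),g.max())
    for v in (222,230,240,245,258,270,285):
        r=im[v,285:355]; b=np.where(r[:,0]>r[:,2]+25)[0]+285; print(v,b.min(),b.max(),(b.min()+b.max())/2)
E
python3 - <<'E'
from plant import arm
from h import *
s=snap(arm,"w11");R=s["tcp_rot"];print(np.degrees(np.arctan2(R[1,0],R[0,0])),s["position"],s["opening"],s["ft_torque"])
bar("w11");drv("w11")
print(delta(s,(.5125,.3145,.27)))
E
```

```text
35.1138863907161 [ 0.63738713 -0.10163499  0.28014671] 0.23580852864985072 [ 0.00896708 -0.06125447  0.00264348]
w11 [262 167  40  12 295] 131.08712115791303 [ 0.60740357 -0.07270707]
206 295 344
208 295 344
210 295 344
212 295 344
222 297 335 316.0
230 297 337 317.0
240 297 340 318.5
245 297 341 319.0
258 296 343 319.5
270 296 343 319.5
285 296 342 319.0
[  3.42747428 -10.30801437   0.19951998]
```

Call:
send_rows(plan=[{"linear": [3.44, -10.3, 0], "yaw": -9.4, "jaw": 10}, {"linear": [3.44, -10.3, 0], "yaw": -9.4, "jaw": 10}, {"linear": [3.44, -10.3, 0], "yaw": -9.4, "jaw": 10}, {"linear": [3.44, -10.3, 0], "yaw": -9.4, "jaw": 10}, {"linear": [3.44, -10.3, 0], "yaw": -9.4, "jaw": 10}, {"linear": [3.44, -10.3, 0], "yaw": -9.4, "jaw": 10}, {"linear": [3.44, -10.3, 0], "yaw": -9.4, "jaw": 10}, {"linear": [3.44, -10.3, 0], "yaw": -9.4, "jaw": 10}, {"linear": [3.44, -10.3, 0], "yaw": -9.4, "jaw": 10}, {"linear": [3.44, -10.3, 0], "yaw": -9.4, "jaw": 10}, {"linear": [3.44, -10.3, 0], "yaw": -9.4, "jaw": 10}, {"linear": [3.44, -10.3, 0], "yaw": -9.4, "jaw": 10}])

```text
time: 16.15
position: [0.5089, 0.3127, 0.2721]
tcp_rot: [[0.139, 0.99, -0.001], [0.99, -0.139, -0.002], [-0.002, -0.001, -1.0]]
contact_force: [0.3, -0.5, -1.4]
opening: 0.232
gripper_force: 59.4
```

```bash
python3 - <<'E'
from plant import arm
from h import *
arm.grab_frame("side");s=snap(arm,"w12");R=s["tcp_rot"];print(np.degrees(np.arctan2(R[1,0],R[0,0])),s["position"],R[:,2])
print(delta(s,(.5132,.3145,.1685)));drv("w12")
E
```

```text
81.96870338835673 [0.50928932 0.31245331 0.27224968] [-7.71117476e-04 -2.04332073e-03 -9.99997615e-01]
[0.06985195 0.09089932 2.59355582]
206 307 322
208 307 323
210 307 323
212 307 324
222 298 334 316.0
230 296 338 317.0
240 297 339 318.0
245 296 340 318.0
258 296 343 319.5
270 296 343 319.5
285 296 342 319.0
```

Call:
send_rows(plan=[{"linear": [0.07, 0.115, 1.0], "yaw": 0, "jaw": 10}, {"linear": [0.07, 0.115, 2.0], "yaw": 0, "jaw": 10}, {"linear": [0.07, 0.115, 2.8], "yaw": 0, "jaw": 10}, {"linear": [0.07, 0.115, 3.2], "yaw": 0, "jaw": 10}, {"linear": [0.07, 0.115, 3.3], "yaw": 0, "jaw": 10}, {"linear": [0.07, 0.115, 3.4], "yaw": 0, "jaw": 10}, {"linear": [0.07, 0.115, 3.5], "yaw": 0, "jaw": 10}, {"linear": [0.07, 0.115, 3.6], "yaw": 0, "jaw": 10}, {"linear": [0.07, 0.115, 3.6], "yaw": 0, "jaw": 10}])

```text
time: 17.15
position: [0.5138, 0.3169, 0.1292]
tcp_rot: [[0.137, 0.991, 0.0], [0.991, -0.137, 0.0], [0.0, 0.0, -1.0]]
contact_force: [0.0, 0.0, -0.9]
opening: 0.235
gripper_force: 59.3
```

Call:
send_rows(plan=[{"linear": [-0.05, 0, 0], "yaw": 0, "jaw": 10}, {"linear": [-0.05, 0, 0.15], "yaw": 0, "jaw": 10}, {"linear": [-0.05, 0, 0.3], "yaw": 0, "jaw": 10}, {"linear": [-0.05, 0, 0.45], "yaw": 0, "jaw": 10}, {"linear": [-0.05, 0, 0.6], "yaw": 0, "jaw": 10}, {"linear": [-0.05, 0, 0.6], "yaw": 0, "jaw": 10}])

```text
time: 17.75
position: [0.5127, 0.3145, 0.1037]
tcp_rot: [[0.136, 0.991, -0.002], [0.991, -0.136, -0.001], [-0.001, -0.002, -1.0]]
contact_force: [-0.4, -0.0, -0.5]
opening: 0.236
gripper_force: 59.4
```

Call:
send_rows(plan=[{"linear": [0, 0, 0.15], "yaw": 0, "jaw": 10}, {"linear": [0, 0, 0.28], "yaw": 0, "jaw": 10}, {"linear": [0, 0, 0.36], "yaw": 0, "jaw": 10}, {"linear": [0, 0, 0.4], "yaw": 0, "jaw": 10}, {"linear": [0, 0, 0.4], "yaw": 0, "jaw": 10}])

```text
time: 18.25
position: [0.5133, 0.3149, 0.0887]
tcp_rot: [[0.137, 0.991, -0.0], [0.991, -0.137, -0.0], [-0.0, -0.0, -1.0]]
contact_force: [0.9, -0.7, -0.5]
opening: 0.237
gripper_force: 59.4
```

Call:
send_rows(plan=[{"linear": [0, 0, 0.03], "yaw": 0, "jaw": 10}, {"linear": [0, 0, 0.03], "yaw": 0, "jaw": 10}, {"linear": [0, 0, 0.03], "yaw": 0, "jaw": 60}, {"linear": [0, 0, 0.03], "yaw": 0, "jaw": 60}, {"linear": [0, 0, 0.03], "yaw": 0, "jaw": 60}, {"linear": [0, 0, 0.03], "yaw": 0, "jaw": 60}, {"linear": [0, 0, 0.03], "yaw": 0, "jaw": 60}, {"linear": [0, 0, 0.03], "yaw": 0, "jaw": 60}])

```text
time: 19.05
position: [0.5134, 0.315, 0.0878]
tcp_rot: [[0.137, 0.991, 0.0], [0.991, -0.137, 0.0], [0.0, 0.0, -1.0]]
contact_force: [0.0, -0.3, -0.4]
opening: 0.7
gripper_force: 0.0
```

Call:
send_rows(plan=[{"linear": [0, 0, -0.5], "yaw": 0, "jaw": 60}, {"linear": [0, 0, -1.5], "yaw": 0, "jaw": 60}, {"linear": [0, 0, -2.7], "yaw": 0, "jaw": 60}, {"linear": [0, 0, -3.9], "yaw": 0, "jaw": 60}, {"linear": [0, 0, -5], "yaw": 0, "jaw": 60}, {"linear": [0, 0, -5], "yaw": 0, "jaw": 60}, {"linear": [0, 0, -5], "yaw": 0, "jaw": 60}])

```text
time: 19.75
position: [0.5138, 0.3153, 0.289]
tcp_rot: [[0.137, 0.991, 0.002], [0.991, -0.137, 0.001], [0.002, 0.002, -1.0]]
contact_force: [-1.0, 0.1, -0.4]
opening: 0.705
gripper_force: 0.0
```

```bash
python3 - <<'E'
from plant import arm
from h import *
s=snap(arm,"w13");print(s["position"])
a=arm.grab_frame("scene")["image"][175:235,350:450];b=arm.grab_frame("side")["image"][235:315,250:350]
c=s and cv2.imread("pics/w13.png")[130:290,230:410]
top=np.hstack([cv2.resize(a,(400,240),interpolation=2),cv2.resize(b,(300,240),interpolation=2)])
bot=cv2.resize(c,(405,360),interpolation=2);bot=np.hstack([bot,np.zeros((360,295,3),np.uint8)])
cv2.imwrite("pics/m7.png",np.vstack([top,bot]))
print(delta(s,(.615,-.1715,.2)))
E
```

```text
[0.51378033 0.31525004 0.28903061]
[-11.71165711   4.16621358   2.21713188]
```

View pics/m7.png

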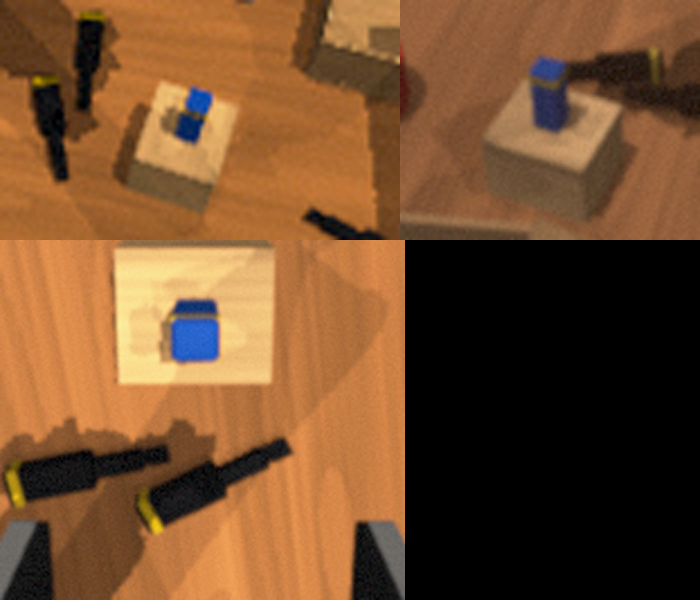

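The driver stands upright in its hole with its handle on the block, and the look-alikes have not moved. Next is the dial.

Call:
send_rows(plan=[{"linear": [-11.7, 4.15, 0], "yaw": -17, "jaw": 50}, {"linear": [-11.7, 4.15, 0], "yaw": -17, "jaw": 50}, {"linear": [-11.7, 4.15, 0], "yaw": -17, "jaw": 50}, {"linear": [-11.7, 4.15, 0], "yaw": -17, "jaw": 50}, {"linear": [-11.7, 4.15, 0], "yaw": -17, "jaw": 50}, {"linear": [-11.7, 4.15, 0], "yaw": -17, "jaw": 50}, {"linear": [-11.7, 4.15, 0], "yaw": -17, "jaw": 50}, {"linear": [-11.7, 4.15, 0], "yaw": -17, "jaw": 50}, {"linear": [-11.7, 4.15, 0], "yaw": -17, "jaw": 50}, {"linear": [-11.7, 4.15, 0], "yaw": -17, "jaw": 50}, {"linear": [-11.7, 4.15, 0], "yaw": -17, "jaw": 50}, {"linear": [-11.7, 4.15, 0], "yaw": -17, "jaw": 50}])

```text
time: 21.1
position: [0.6127, -0.1744, 0.2851]
tcp_rot: [[-0.974, 0.228, -0.004], [0.228, 0.974, 0.001], [0.004, 0.0, -1.0]]
contact_force: [-0.3, 1.1, 0.6]
opening: 0.584
gripper_force: 0.0
```

Call:
send_rows(plan=[{"linear": [0, 0, 1], "yaw": 0, "jaw": 50}, {"linear": [0, 0, 2], "yaw": 0, "jaw": 50}, {"linear": [0, 0, 2.4], "yaw": 0, "jaw": 50}, {"linear": [0, 0, 2.4], "yaw": 0, "jaw": 50}, {"linear": [0, 0, 2.4], "yaw": 0, "jaw": 50}])

```text
time: 21.6
position: [0.6147, -0.1698, 0.1926]
tcp_rot: [[-0.975, 0.221, 0.001], [0.221, 0.975, 0.0], [-0.001, 0.001, -1.0]]
contact_force: [-0.4, -0.4, 0.6]
opening: 0.584
gripper_force: 0.0
```

```bash
python3 - <<'E'
from plant import arm
from h import *
s=snap(arm,"w14");R=s["tcp_rot"];print(s["position"],np.degrees(np.arctan2(R[1,0],R[0,0])),s["qpos"][6],s["time"])
print(delta(s,(.615,-.1715,.085)))
f,p=load("w14");im=cv2.imread("pics/w14.png")
# white blobs -> az about axis at dial top / tick height
m=(im.min(2)>170).astype(np.uint8);k,l,st,ce=cv2.connectedComponentsWithStats(m)
for i in range(1,k):
    if 8<st[i,4]<400:
        q=atz(ray(f,ce[i],p),.046)[:2]-np.array([.615,-.1715]);q2=atz(ray(f,ce[i],p),.088)[:2]
        if np.linalg.norm(q)<.08: print(st[i],ce[i].round(1),"r",np.linalg.norm(q).round(4),"az",np.degrees(np.arctan2(q[1],q[0])).round(1),q2.round(4))
a0=load("scene0")[0]["image"].astype(int);a1=arm.grab_frame("scene")["image"].astype(int)
d=abs(a1-a0).max(2)[188:232,380:415];print("stand diff",(d>60).sum(),d.max())
E
```

```text
[ 0.6146854  -0.16982602  0.19261322] 167.24087346812522 1.1939102981466585 21.6
[-0.01436351 -0.04099128  2.69031694]
[270 177   8   4  24] [274.  178.3] r 0.0395 az -109.5 [ 0.593  -0.2009]
[273 194   8   4  23] [276.5 195.6] r 0.0393 az -85.6 [ 0.6069 -0.2026]
[315 202   5  31 136] [317.2 216.1] r 0.0316 az -13.3 [ 0.6308 -0.1751]
[283 208   7   6  20] [286.  210.5] r 0.0392 az -61.1 [ 0.6206 -0.1984]
stand diff 15 77
```

Tick azimuths (stop 2 at −61°, stop 3 at −85.5°, stop 4 at −109.5°) and the pointer (−13°) fit the axis I measured. I'll descend and grip.

Call:
send_rows(plan=[{"linear": [-0.01, -0.04, 1], "yaw": 0, "jaw": 50}, {"linear": [-0.01, -0.04, 2], "yaw": 0, "jaw": 50}, {"linear": [-0.01, -0.04, 2.5], "yaw": 0, "jaw": 50}, {"linear": [-0.01, -0.04, 2.68], "yaw": 0, "jaw": 50}, {"linear": [-0.01, -0.04, 2.68], "yaw": 0, "jaw": 50}, {"linear": [-0.01, -0.04, 2.68], "yaw": 0, "jaw": 5}, {"linear": [-0.01, -0.04, 2.68], "yaw": 0, "jaw": 5}, {"linear": [-0.01, -0.04, 2.68], "yaw": 0, "jaw": 5}, {"linear": [-0.01, -0.04, 2.68], "yaw": 0, "jaw": 5}, {"linear": [-0.01, -0.04, 2.68], "yaw": 0, "jaw": 5}, {"linear": [-0.01, -0.04, 2.68], "yaw": 0, "jaw": 5}])

```text
time: 22.8
position: [0.6139, -0.173, 0.0847]
tcp_rot: [[-0.975, 0.223, 0.0], [0.223, 0.975, -0.0], [-0.0, -0.0, -1.0]]
contact_force: [-0.3, 0.0, 0.6]
opening: 0.055
gripper_force: 0.0
```

```bash
python3 - <<'E'
from plant import arm
import numpy as np
s=arm.state();R=s["tcp_rot"];print(s["position"],np.degrees(np.arctan2(R[1,0],R[0,0])),s["contact_force"],s["ft_torque"],s["opening"],s["gripper_force"])
E
```

```text
[ 0.61388965 -0.17304633  0.08469839] 167.13867185856247 [-0.31167029  0.02468243  0.62911489] [-0.02067503  0.0325789  -0.05261035] 0.05514705724831342 0.0
```

The fingers closed to 5 mm with no force, which doesn't fit a 14 mm bar. I'll look.

```bash
python3 - <<'E'
from plant import arm
from h import *
s=snap(arm,"w15");c=cv2.imread("pics/w15.png")[100:400,120:520]
a=arm.grab_frame("scene")["image"][150:250,215:315];b=arm.grab_frame("side")["image"][110:210,260:360]
r=np.vstack([cv2.resize(a,(300,300),interpolation=2),cv2.resize(b,(300,300),interpolation=2)])
cv2.imwrite("pics/m8.png",np.hstack([cv2.resize(c,(500,600),fx=0,fy=0) if 0 else np.vstack([cv2.resize(c,(500,375),interpolation=2),np.zeros((225,500,3),np.uint8)]),r]))
E
```

```text
(no output)
```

View pics/m8.png

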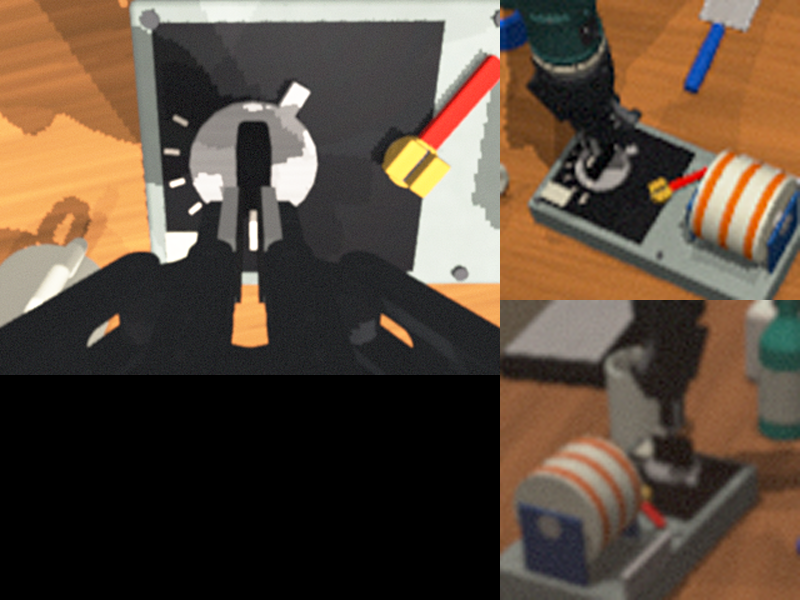

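The picture shows the fingers straddling the black bar grip at (253,200). The screw and red bar are clear of the dial. I'll read the state again.

```bash
python3 - <<'E'
from plant import arm
s=arm.state();print(s["time"],s["opening"],s["gripper_force"],s["position"],s["ft_torque"])
import cv2
im=cv2.imread("pics/w15.png")
for v in (200,215,235,250,262,270,280,290,300): print(v,[int(im[v,u].mean()) for u in range(290,350,2)])
E
```

```text
22.95 0.06136293506981329 0.0 [ 0.61384472 -0.17299935  0.08449891] [0.01988109 0.05894012 0.05607578]
200 [138, 137, 137, 139, 138, 136, 141, 139, 136, 142, 108, 25, 12, 22, 28, 23, 29, 28, 26, 28, 18, 31, 98, 140, 137, 139, 141, 142, 173, 181]
215 [136, 138, 136, 139, 138, 137, 135, 137, 141, 115, 30, 23, 23, 28, 32, 31, 18, 23, 26, 33, 20, 22, 30, 70, 136, 135, 136, 137, 135, 138]
235 [170, 170, 165, 163, 167, 168, 166, 170, 167, 129, 32, 28, 27, 33, 35, 32, 30, 25, 32, 23, 29, 26, 22, 92, 236, 242, 242, 248, 248, 248]
250 [248, 249, 246, 187, 158, 132, 123, 126, 126, 124, 87, 35, 35, 19, 26, 28, 27, 27, 31, 58, 109, 116, 111, 120, 139, 199, 243, 249, 248, 248]
262 [31, 39, 36, 49, 106, 117, 123, 119, 120, 120, 72, 26, 30, 38, 24, 15, 25, 22, 34, 35, 111, 121, 124, 121, 118, 121, 74, 41, 38, 38]
270 [36, 34, 39, 82, 124, 125, 121, 120, 121, 111, 51, 31, 28, 27, 37, 142, 205, 187, 57, 35, 83, 122, 117, 122, 119, 122, 109, 43, 34, 31]
280 [36, 31, 60, 116, 121, 123, 120, 119, 121, 108, 33, 24, 40, 47, 68, 254, 255, 255, 94, 23, 72, 116, 120, 113, 123, 120, 123, 86, 41, 26]
290 [36, 36, 85, 112, 121, 125, 126, 124, 127, 79, 33, 32, 37, 48, 54, 249, 255, 255, 96, 20, 46, 114, 124, 122, 126, 122, 117, 105, 51, 42]
300 [40, 36, 35, 43, 40, 39, 33, 35, 88, 79, 33, 37, 43, 49, 49, 114, 149, 134, 41, 29, 53, 96, 50, 33, 36, 43, 37, 36, 40, 38]
```

Call:
send_rows(plan=[{"linear": [0, 0, 0], "yaw": 0, "jaw": 0}, {"linear": [0, 0, 0], "yaw": 0, "jaw": 0}, {"linear": [0, 0, 0], "yaw": 0, "jaw": 0}])

```text
time: 23.25
position: [0.6139, -0.173, 0.0845]
tcp_rot: [[-0.975, 0.223, -0.0], [0.223, 0.975, 0.0], [0.0, 0.0, -1.0]]
contact_force: [-0.1, 0.3, 0.4]
opening: 0.005
gripper_force: 0.0
```

The pads' visible ends are at image row 250, which puts the real fingertips about 9 mm behind the TCP. They therefore closed just above the bar. That also explains the high grip on the driver. I'll open, go lower in small steps while watching force, then close.

Call:
send_rows(plan=[{"linear": [-0.02, 0.04, 0], "yaw": 0, "jaw": 45}, {"linear": [-0.02, 0.04, 0], "yaw": 0, "jaw": 45}, {"linear": [-0.02, 0.04, 0], "yaw": 0, "jaw": 45}, {"linear": [-0.02, 0.04, 0], "yaw": 0, "jaw": 45}, {"linear": [-0.02, 0.04, 0.1], "yaw": 0, "jaw": 45}, {"linear": [-0.02, 0.04, 0.2], "yaw": 0, "jaw": 45}, {"linear": [-0.02, 0.04, 0.2], "yaw": 0, "jaw": 45}])

```text
time: 23.95
position: [0.6143, -0.1716, 0.0757]
tcp_rot: [[-0.975, 0.223, -0.002], [0.223, 0.975, 0.0], [0.002, -0.0, -1.0]]
contact_force: [0.0, -0.0, -0.3]
opening: 0.527
gripper_force: 0.0
```

Call:
send_rows(plan=[{"linear": [0, 0, 0.1], "yaw": 0, "jaw": 45}, {"linear": [0, 0, 0.2], "yaw": 0, "jaw": 45}, {"linear": [0, 0, 0.2], "yaw": 0, "jaw": 45}])

```text
time: 24.25
position: [0.6145, -0.1715, 0.0678]
tcp_rot: [[-0.975, 0.222, -0.001], [0.222, 0.975, 0.0], [0.001, -0.0, -1.0]]
contact_force: [0.5, 0.3, -0.5]
opening: 0.531
gripper_force: 0.0
```

Call:
send_rows(plan=[{"linear": [0, 0, 0.1], "yaw": 0, "jaw": 45}, {"linear": [0, 0, 0.2], "yaw": 0, "jaw": 45}, {"linear": [0, 0, 0.25], "yaw": 0, "jaw": 45}, {"linear": [0, 0, 0.25], "yaw": 0, "jaw": 45}, {"linear": [0, 0, 0.25], "yaw": 0, "jaw": 5}, {"linear": [0, 0, 0.25], "yaw": 0, "jaw": 5}, {"linear": [0, 0, 0.25], "yaw": 0, "jaw": 5}, {"linear": [0, 0, 0.25], "yaw": 0, "jaw": 5}, {"linear": [0, 0, 0.25], "yaw": 0, "jaw": 5}, {"linear": [0, 0, 0.25], "yaw": 0, "jaw": 5}])

```text
time: 25.25
position: [0.6152, -0.1717, 0.0589]
tcp_rot: [[-0.975, 0.222, 0.0], [0.222, 0.975, -0.0], [-0.0, -0.0, -1.0]]
contact_force: [-0.5, -0.2, 3.0]
opening: 0.144
gripper_force: 60.2
```

```bash
cat >> h.py <<'E'
def rep(arm):
    s=arm.state();R=s["tcp_rot"];print(s["time"],s["position"].round(4),np.degrees(np.arctan2(R[1,0],R[0,0])).round(2),s["contact_force"].round(2),s["ft_torque"].round(3),s["opening"],s["gripper_force"])
def ptr(arm,n):
    snap(arm,n);f,p=load(n);im=cv2.imread(f"pics/{n}.png");m=(im.min(2)>170).astype(np.uint8);k,l,st,ce=cv2.connectedComponentsWithStats(m)
    for i in range(1,k):
        if 8<st[i,4]<600 and abs(ce[i][0]-319)<130 and 120<ce[i][1]<330:
            r=[np.array(atz(ray(f,ce[i],p),z)[:2])-[.615,-.1715] for z in(.046,.088)]
            print(st[i],ce[i].round(1),[(np.linalg.norm(q).round(4),np.degrees(np.arctan2(q[1],q[0])).round(1)) for q in r])
E
python3 - <<'E'
from plant import arm
from h import *
rep(arm);ptr(arm,"w16");rep(arm)
E
```

```text
25.25 [ 0.6152 -0.1717  0.0589] 167.15 [-0.51 -0.23  3.04] [-0.051  0.202  0.04 ] 0.1435011988560861 60.194807052612305
[222 126   3   4  11] [223.1 127.4] [(np.float64(0.0771), np.float64(-156.0)), (np.float64(0.0743), np.float64(-165.1))]
[240 235  12   4  31] [245.6 236.7] [(np.float64(0.0394), np.float64(-110.1)), (np.float64(0.0374), np.float64(-141.3))]
[351 250  27  24 241] [367.8 260.1] [(np.float64(0.0275), np.float64(58.6)), (np.float64(0.0234), np.float64(110.8))]
[246 262  11   5  27] [250.9 264.2] [(np.float64(0.0389), np.float64(-86.1)), (np.float64(0.0301), np.float64(-124.6))]
[225 271  16  39 442] [232.6 288.4] [(np.float64(0.055), np.float64(-74.4)), (np.float64(0.0362), np.float64(-102.7))]
[262 285   6   8  33] [264.8 289. ] [(np.float64(0.0404), np.float64(-61.7)), (np.float64(0.0228), np.float64(-101.9))]
[316 299   8  33 224] [319.4 317.2] [(np.float64(0.045), np.float64(-12.9)), (np.float64(0.0142), np.float64(-13.1))]
25.3 [ 0.6152 -0.1717  0.0589] 167.14 [-1.19 -1.08  4.78] [-0.02   0.183  0.047] 0.14444566574948955 60.24338722229004
```

Gripped at 60 N with the pointer still at rest (−13°). Now turning clockwise.

Call:
send_rows(plan=[{"linear": [0, 0, 0], "yaw": 0.8, "jaw": 5}, {"linear": [0, 0, 0], "yaw": 1.6, "jaw": 5}, {"linear": [0, 0, 0], "yaw": 2.4, "jaw": 5}, {"linear": [0, 0, 0], "yaw": 3.2, "jaw": 5}, {"linear": [0, 0, 0], "yaw": 4, "jaw": 5}, {"linear": [0, 0, 0], "yaw": 4.8, "jaw": 5}, {"linear": [0, 0, 0], "yaw": 5.6, "jaw": 5}, {"linear": [0, 0, 0], "yaw": 6.4, "jaw": 5}, {"linear": [0, 0, 0], "yaw": 7.2, "jaw": 5}, {"linear": [0, 0, 0], "yaw": 8, "jaw": 5}, {"linear": [0, 0, 0], "yaw": 8.8, "jaw": 5}, {"linear": [0, 0, 0], "yaw": 9.6, "jaw": 5}])

```text
time: 26.5
position: [0.615, -0.1719, 0.0589]
tcp_rot: [[-0.484, 0.875, -0.0], [0.875, 0.484, -0.0], [-0.0, -0.0, -1.0]]
contact_force: [-0.7, -0.3, 3.8]
opening: 0.142
gripper_force: 60.4
```

```bash
python3 - <<'E'
from plant import arm
from h import *
rep(arm);ptr(arm,"w17")
E
```

```text
26.5 [ 0.615  -0.1719  0.0589] 118.98 [-0.75 -0.32  3.82] [-0.115  0.272  0.102] 0.14168431392835756 60.40247440338135
[245 262  12   5  29] [250.5 264.3] [(np.float64(0.0397), np.float64(-134.1)), (np.float64(0.0305), np.float64(-171.7))]
[372 285  13  13  92] [377.8 291.3] [(np.float64(0.0428), np.float64(-12.5)), (np.float64(0.0239), np.float64(24.7))]
[263 287   4   4  10] [264.5 288.8] [(np.float64(0.041), np.float64(-110.3)), (np.float64(0.0234), np.float64(-149.6))]
[317 299   6  32 183] [319.4 315.1] [(np.float64(0.0439), np.float64(-61.7)), (np.float64(0.0134), np.float64(-63.2))]
```

Call:
send_rows(plan=[{"linear": [0, 0, 0], "yaw": 0.8, "jaw": 5}, {"linear": [0, 0, 0], "yaw": 1.6, "jaw": 5}, {"linear": [0, 0, 0], "yaw": 2.4, "jaw": 5}, {"linear": [0, 0, 0], "yaw": 3.2, "jaw": 5}, {"linear": [0, 0, 0], "yaw": 4, "jaw": 5}, {"linear": [0, 0, 0], "yaw": 4.4, "jaw": 5}, {"linear": [0, 0, 0], "yaw": 4.8, "jaw": 5}, {"linear": [0, 0, 0], "yaw": 4.8, "jaw": 5}, {"linear": [0, 0, 0], "yaw": 4.8, "jaw": 5}])

```text
time: 27.45
position: [0.6149, -0.1719, 0.0588]
tcp_rot: [[-0.091, 0.996, -0.0], [0.996, 0.091, -0.001], [-0.0, -0.0, -1.0]]
contact_force: [-1.6, -0.2, 5.7]
opening: 0.142
gripper_force: 60.6
```

```bash
python3 - <<'E'
from plant import arm
from h import *
rep(arm);ptr(arm,"w18");rep(arm)
f,p=load("w18");im=cv2.imread("pics/w18.png")
m=(im.min(2)>150).astype(np.uint8);k,l,st,ce=cv2.connectedComponentsWithStats(m)
for n in("w16","w17","w18"):
    f,p=load(n);im=cv2.imread(f"pics/{n}.png");m=(im.min(2)>150).astype(np.uint8);k,l,st,ce=cv2.connectedComponentsWithStats(m)
    i=l[316,320]
    if i:
        ys,xs=np.where(l==i);q=np.array([atz(ray(f,(x,y),p),.0885)[:2] for x,y in zip(xs,ys)]);q-=q.mean(0);V=np.linalg.eigh(q.T@q)[1][:,1];print(n,np.degrees(np.arctan2(V[1],V[0]))%180-180)
a0=load("scene0")[0]["image"].astype(int);g=arm.grab_frame("scene")["image"].astype(int);d=abs(g-a0).max(2)>70
d=cv2.morphologyEx(d.astype(np.uint8),cv2.MORPH_CLOSE,np.ones((9,9)));k,l,st,ce=cv2.connectedComponentsWithStats(d)
print([tuple(x) for x in st[1:] if x[4]>25])
E
```

```text
27.45 [ 0.6149 -0.1719  0.0588] 95.21 [-1.6  -0.19  5.69] [-0.077  0.377  0.033] 0.14238051358769332 60.58060884475708
[382 260  23  11 144] [392.9 265.1] [(np.float64(0.0412), np.float64(-12.1)), (np.float64(0.031), np.float64(24.5))]
[263 287   4   5  11] [264.6 289.1] [(np.float64(0.0413), np.float64(-133.7)), (np.float64(0.0235), np.float64(-172.5))]
[373 286   4   5  12] [374.3 288.4] [(np.float64(0.0401), np.float64(-36.5)), (np.float64(0.0223), np.float64(3.7))]
[379 290  34  21 428] [394.8 299.4] [(np.float64(0.0537), np.float64(-33.7)), (np.float64(0.0317), np.float64(-5.4))]
[317 299  19  35 235] [321.8 318.1] [(np.float64(0.0462), np.float64(-83.9)), (np.float64(0.0152), np.float64(-83.2))]
27.5 [ 0.6149 -0.1719  0.0589] 95.21 [-0.99 -0.04  5.08] [-0.076  0.332  0.097] 0.14407791057334088 60.58151364326477
w16 -12.75780863267508
w17 -60.319555511562484
w18 -70.96610539353487
[(np.int32(96), np.int32(0), np.int32(21), np.int32(27), np.int32(239)), (np.int32(221), np.int32(0), np.int32(9), np.int32(12), np.int32(42)), (np.int32(104), np.int32(27), np.int32(48), np.int32(48), np.int32(914)), (np.int32(169), np.int32(34), np.int32(39), np.int32(16), np.int32(263)), (np.int32(211), np.int32(39), np.int32(95), np.int32(178), np.int32(5991)), (np.int32(317), np.int32(53), np.int32(4), np.int32(7), np.int32(26)), (np.int32(129), np.int32(82), np.int32(71), np.int32(26), np.int32(695)), (np.int32(357), np.int32(180), np.int32(20), np.int32(46), np.int32(517)), (np.int32(412), np.int32(209), np.int32(41), np.int32(37), np.int32(374))]
```

```bash
python3 - <<'E'
from plant import arm
from h import *
for n in("w16","w17","w18"):
    f,p=load(n);im=cv2.imread(f"pics/{n}.png").astype(float).min(2)
    V=np.arange(301,327);U=np.arange(312,327)
    w=np.clip(im[301:327,312:327]-110,0,None);c=(w*U).sum(1)/w.sum(1)
    k=np.polyfit(V,c,1);a=[atz(ray(f,(np.polyval(k,v),v),p),.0885)[:2] for v in(301,326)];d=a[1]-a[0]
    R=p[1];print(n,np.degrees(np.arctan2(d[1],d[0])),"tool-180",np.degrees(np.arctan2(R[1,0],R[0,0]))-180,c.round(1)[::5])
# yellow ends of look-alikes at t=1.95 and now
im=cv2.imread("pics/w1.png").astype(int);f,p=load("w1")
def yel(im): 
    m=((im[...,2]>130)&(im[...,1]>110)&(im[...,0]<60)).astype(np.uint8);k,l,st,ce=cv2.connectedComponentsWithStats(m);return [(ce[i],st[i,4]) for i in range(1,k) if st[i,4]>3]
for c,a in yel(im): print("w1",c.round(0),a,atz(ray(f,c,p),.02)[:2].round(3),atz(ray(f,c,p),.1)[:2].round(3))
for n,g in(("t0",load("scene0")[0]),("now",arm.grab_frame("scene"))):
    for c,a in yel(g["image"].astype(int)):
        if 340<c[0]<460 and 170<c[1]<240: print(n,c.round(0),a,atz(ray(g,c),.02)[:2].round(3),atz(ray(g,c),.1)[:2].round(3))
E
```

```text
w16 -12.481809651316414 tool-180 -12.854506944622102 [319.3 319.5 319.6 319.5 319.5 319.5]
w17 -60.721336133365305 tool-180 -61.02172422064504 [319.  319.2 319.3 319.2 319.2 319.4]
w18 -85.04022860465147 tool-180 -84.79267274886367 [319.5 319.3 319.2 319.2 319.2 319.2]
w1 [107.   2.] 5 [0.722 0.194] [0.725 0.147]
w1 [124.   1.] 4 [0.732 0.176] [0.733 0.132]
w1 [150.   2.] 4 [0.744 0.148] [0.743 0.109]
w1 [169.   1.] 8 [0.754 0.127] [0.751 0.091]
w1 [202.   1.] 5 [0.771 0.092] [0.765 0.062]
w1 [217.   2.] 4 [0.778 0.075] [0.771 0.049]
w1 [228.   1.] 4 [0.784 0.064] [0.776 0.04 ]
w1 [243.   1.] 4 [0.792 0.047] [0.783 0.025]
w1 [262.   2.] 11 [0.8   0.026] [0.789 0.008]
w1 [404.   0.] 5 [ 0.874 -0.126] [ 0.85  -0.118]
w1 [119.   4.] 7 [0.726 0.18 ] [0.728 0.135]
w1 [163.   3.] 6 [0.749 0.133] [0.747 0.096]
w1 [187.   4.] 5 [0.761 0.107] [0.757 0.075]
w1 [234.   4.] 4 [0.785 0.056] [0.777 0.032]
w1 [249.   4.] 7 [0.792 0.04 ] [0.783 0.019]
w1 [267.   4.] 9 [0.801 0.02 ] [0.79  0.003]
w1 [500.   3.] 5 [ 0.92  -0.231] [ 0.888 -0.205]
w1 [506.   4.] 4 [ 0.921 -0.238] [ 0.889 -0.21 ]
w1 [104
[... 28230 characters left out ...]
now [370. 193.] 946 [0.449 0.219] [0.501 0.217]
now [366. 183.] 7 [0.413 0.198] [0.467 0.197]
now [379. 185.] 7 [0.411 0.243] [0.465 0.239]
now [387. 186.] 15 [0.41  0.271] [0.464 0.266]
now [411. 193.] 5 [0.416 0.359] [0.47  0.348]
now [426. 197.] 102 [0.423 0.413] [0.476 0.399]
now [356. 220.] 262 [0.57  0.187] [0.614 0.188]
now [356. 212.] 4 [0.539 0.185] [0.585 0.186]
now [427. 220.] 343 [0.515 0.426] [0.562 0.41 ]
now [343. 222.] 76 [0.588 0.147] [0.631 0.15 ]
now [377. 222.] 8 [0.56  0.258] [0.604 0.254]
now [408. 226.] 4 [0.551 0.363] [0.595 0.352]
now [413. 232.] 97 [0.571 0.382] [0.615 0.37 ]
now [349. 236.] 4 [0.635 0.178] [0.674 0.179]
now [342. 240.] 4 [0.652 0.155] [0.69  0.157]
```

The pointer reads 72.5° from rest (stop 3 is at 72.0°) and the grip holds at 60 N, so I'm handing in.

```bash
python3 - <<'E'
from plant import arm
from h import rep
rep(arm);print(arm.hand_in())
E
```

```text
27.6 [ 0.6149 -0.1719  0.0589] 95.21 [-1.54  0.3   5.66] [-0.089  0.419  0.05 ] 0.14529064384522175 60.5828458070755
the job is handed in; nothing more can be done
None
```

I handed the job in at 27.6 s: the lock screw is at its end stop, the driver is back in its stand, and the dial is held at its third stop with a 60 N grip. The black look-alikes near the stand appear to have tipped over; they already looked that way at 1.95 s, before the arm went near them.

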